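# Unclamp the glued power modules and load the burn-in rack in reverse order

### The arm

A 7-joint arm with a two-finger parallel gripper is mounted at the origin on the work surface. World frame = base frame: x ahead of the robot, y to its left, z up, the work surface at z = 0. Lengths are in m, angles in rad, forces in N, time in s.
With the tool pointing down it reaches from about 0.4 to 0.85 m from the base axis. Payload 10.4 kg.
Tool frame: the origin (TCP) lies at the very end of the fingers, on their centre line; the grasp point (between the pads) lies 19 mm behind it; z points along the fingers, y is the line along which they close (so a half turn about z gives the same grasp; the last joint's range is limited). The gripper opens to 85 mm and grips with 20 to 120 N. Pads are 22 mm wide; open, the fingers measure 114 mm over their backs; the gripper's body (76 mm by 85 mm) begins 54 mm behind the grasp point. The pads swing forward as they close: fully open they stand 13 mm farther back than shut.
Start: joints at [1.272, 0.332, -0.065, 1.46, 0.022, 1.35, -0.088], TCP at [0.17, -0.601, 0.231] pointing down, gripper open.
Joint ranges: [-2.6, 2.6], [-0.5, 2.12], [-1.47, 1.34], [0.16, 2.42], [-1.27, 4.41], [0.06, 2.06], [-2.6, 2.6]. Speed limits (rad/s): [2.22, 2.22, 2.79, 2.79, 3.14, 3.14, 3.14].

### API

Orientations are given as a unit quaternion [x, y, z, w].
In Python, from workcell import manip, optics gives the robot as it stands.
- The arm moves only by the tool jog_arm, never from a script. Its arguments are lists of equal length, an entry for each row: "dr": the turn, a rotation vector about the tool's x, y, z normalised to -1 to 1, where 1 is 4 degrees, a list of three; "translation": the shift along the tool's x, y, z normalised to -1 to 1, where 1 is 0.025 m, a list of three; "jaw": the opening, from 0 (shut) to 1 (fully open). A call has 1 to 10 rows; each row shifts and turns the commanded pose from where the row before left it, along the tool's axes as they then stand; what a row does not reach is not made up. A row lasts 1/10 s, in which the tool goes at most 50 mm and 8.59 degrees, less where a joint would pass 70% of its speed; a pose out of reach is approached as far as the arm can. A call with a number of a shift or a turn outside -1 to 1 is refused whole. A call with a gripper value outside its range is refused whole. The fingers move at their own pace and stop on an object; "squeeze" is the grip in N (left out, the last holds). Time passes only in rows, so rows that do not move let the fingers close. It gives the time, the measured TCP pose, the force, the opening and the grip force at its end, in the units of the state.
- manip.get_obs(): the state, without advancing time (a new reading comes with each control period).
- optics.camera(name): name is "scene" or "top" or "wrist"; returns a dict with "color" (384x512x3 uint8, red, green, blue), "mtx" (3x3 intrinsics, pixels), "R" (3x3) and "t" (3): a world point X has camera coordinates R X + t. Camera axes: x right, y down, z forward; pixel columns grow to the right and rows downward; lengths in m; the calibration is good to about 2 mm. A picture is of the moment at which its call begins. There is no depth.
- manip.hand_in(): hands the job in; it is judged then, once.
The state is a dict: "clock": time; "joint_pos": joint angles; "joint_velocities": joint speeds; "tau": joint torques, N m; "position": TCP position; "ee_rot": TCP orientation; "ft_force": force on the tool from outside, world axes, zero at the start; "torque": the same for the moment, N m; "grip_width": opening from 0.0 (shut) to 1.0 (fully open); "grasp_force": force on a finger pad.
Only numpy, scipy, OpenCV 4.12 (cv2) and the standard library are available. Lean on these libraries where they do the work, as an engineer would, in place of code of your own. Each camera call takes 0.05 s, during which the arm holds its last target. There are 200 camera calls.

### The job

Swing the gluing fixture's hold-down clamp up and over past upright to its open stop and leave it open. Then move the four black power modules one by one into the burn-in rack in reverse order: the one at the left end of the fixture goes into the rack's right-end bay, the next one beside it, and so on, one module to each bay. Stand each upright and square in the middle of its bay, on the pad, set down gently; do not tip or drop any.

Things in the scene. Friction and masses are not known exactly. Their poses are not given: they have to be found in the camera images.
- module_fins: loose black power module, box 48 (x) x 36 (y) x 50 mm high, 0.1-0.2 kg, on a seat of the gluing fixture, 20 mm from its neighbours: grasp it across its 48 mm. Grey lid with two groups of five aluminium fins, 12 mm high, along the front and the rear edge. Origin: centre of the underside, z up.
- module_caps: loose black power module, box 48 (x) x 36 (y) x 50 mm high, 0.1-0.2 kg, on a seat of the gluing fixture, 20 mm from its neighbours: grasp it across its 48 mm. Grey lid with two upright aluminium capacitors, 14 mm across and 14 mm high, near its front edge. Origin: centre of the underside, z up.
- module_terminal: loose black power module, box 48 (x) x 36 (y) x 50 mm high, 0.1-0.2 kg, on a seat of the gluing fixture, 20 mm from its neighbours: grasp it across its 48 mm. Grey lid with a white terminal block, 14 x 34 x 10 mm, with three brass screws, along its front edge. Origin: centre of the underside, z up.
- module_plain: loose black power module, box 48 (x) x 36 (y) x 50 mm high, 0.1-0.2 kg, on a seat of the gluing fixture, 20 mm from its neighbours: grasp it across its 48 mm. Grey lid with nothing but four flat screw heads at the corners. Origin: centre of the underside, z up.
- seat_fins: fixed flat seat plate of the gluing fixture, 66 (x) x 46 (y) x 6 mm; module_fins starts on it. The four seats look alike, in a row along their common y, 56 mm apart, in varying order; +y is the row's left as the robot sees it. Origin: centre of the underside; top 16 mm above the table.
- seat_caps: fixed flat seat plate of the gluing fixture, 66 (x) x 46 (y) x 6 mm; module_caps starts on it. The four seats look alike, in a row along their common y, 56 mm apart, in varying order; +y is the row's left as the robot sees it. Origin: centre of the underside; top 16 mm above the table.
- seat_terminal: fixed flat seat plate of the gluing fixture, 66 (x) x 46 (y) x 6 mm; module_terminal starts on it. The four seats look alike, in a row along their common y, 56 mm apart, in varying order; +y is the row's left as the robot sees it. Origin: centre of the underside; top 16 mm above the table. Blue hinge posts of the clamp stand behind both ends of the row, 85 mm high.
- seat_plain: fixed flat seat plate of the gluing fixture, 66 (x) x 46 (y) x 6 mm; module_plain starts on it. The four seats look alike, in a row along their common y, 56 mm apart, in varying order; +y is the row's left as the robot sees it. Origin: centre of the underside; top 16 mm above the table. With the clamp open its cross bar stands 135 mm and its grip 195 mm above the table, behind the row.
- rack: fixed burn-in rack, left or right of the fixture: plate 130 (x) x 262 (y) x 12 mm, origin at its underside's centre, +y its left seen from the robot. Four bays in a row, centres x = 0, y = 90, 30, -30, -90 mm, 56 mm clear between dividers (tops at 42 mm), open in front and behind, a grey pad in each, floor 12 mm above the table. Modules stand in it with their 48 mm along x.
- clamp_handle (a point): centre of the clamp's black grip bar (26 mm along y, 18 mm thick), in front of the row's middle. Closed: 73 mm above the table, cross bar over all lids. Hinge axis along y, at +125 mm on this point's own x; axes turn with the clamp. Tilt of z: 0 shut, 1.57 upright, 2.0 open stop; no spring, about 2 N to lift, falls to either side. Pinched from above along y it turns in the fingers.

How it is judged:
On the way:
1. the clamp is swung past upright to its open side (angle between clamp_handle's own z axis and vertical above 1.75 rad), for 0.2 s.
At the end, for the whole second after the job is handed in: Clamp open past 1.75 rad. Each module stands in its own bay, reverse of its starting order, within 13 mm front to back and 12 mm sideways of the centre, on the floor (4 mm), upright within 0.12 rad, square to the rack within 0.25 rad (either way round), at rest, let go (angle between clamp_handle's own z axis and vertical above 1.75 rad and x of module_fins in the frame of rack between -0.013 and 0.013 m and z of module_fins in the frame of rack between 0.008 and 0.016 m and (y of module_fins in the frame of rack between -0.102 and -0.078 m or y of module_fins in the frame of rack between -0.042 and -0.018 m or y of module_fins in the frame of rack between 0.018 and 0.042 m or y of module_fins in the frame of rack between 0.078 and 0.102 m) and angle between each of module_fins, module_caps, module_terminal, module_plain's own z axis and vertical below 0.12 rad and angle between the x axis of each of module_fins, module_caps, module_terminal, module_plain and the x axis of rack, either way round below 0.25 rad and linear speed of each of module_fins, module_caps, module_terminal, module_plain below 0.02 m/s and angular speed of each of module_fins, module_caps, module_terminal, module_plain below 0.2 rad/s and contact force between the fingers and module_fins below 0.1 N and x of module_caps in the frame of rack between -0.013 and 0.013 m and z of module_caps in the frame of rack between 0.008 and 0.016 m and (y of module_caps in the frame of rack between -0.102 and -0.078 m or y of module_caps in the frame of rack between -0.042 and -0.018 m or y of module_caps in the frame of rack between 0.018 and 0.042 m or y of module_caps in the frame of rack between 0.078 and 0.102 m) and contact force between the fingers and module_caps below 0.1 N and x of module_terminal in the frame of rack between -0.013 and 0.013 m and z of module_terminal in the frame of rack between 0.008 and 0.016 m and (y of module_terminal in the frame of rack between -0.102 and -0.078 m or y of module_terminal in the frame of rack between -0.042 and -0.018 m or y of module_terminal in the frame of rack between 0.018 and 0.042 m or y of module_terminal in the frame of rack between 0.078 and 0.102 m) and contact force between the fingers and module_terminal below 0.1 N and x of module_plain in the frame of rack between -0.013 and 0.013 m and z of module_plain in the frame of rack between 0.008 and 0.016 m and (y of module_plain in the frame of rack between -0.102 and -0.078 m or y of module_plain in the frame of rack between -0.042 and -0.018 m or y of module_plain in the frame of rack between 0.018 and 0.042 m or y of module_plain in the frame of rack between 0.078 and 0.102 m) and contact force between the fingers and module_plain below 0.1 N and ((y of seat_fins in the frame of seat_caps above 0 m and ((y of module_fins in the frame of rack below -0.06 m and y of module_caps in the frame of rack above -0.06 m) or (y of module_fins in the frame of rack below 0 m and y of module_caps in the frame of rack above 0 m) or (y of module_fins in the frame of rack below 0.06 m and y of module_caps in the frame of rack above 0.06 m))) or (y of seat_fins in the frame of seat_caps below 0 m and ((y of module_caps in the frame of rack below -0.06 m and y of module_fins in the frame of rack above -0.06 m) or (y of module_caps in the frame of rack below 0 m and y of module_fins in the frame of rack above 0 m) or (y of module_caps in the frame of rack below 0.06 m and y of module_fins in the frame of rack above 0.06 m)))) and ((y of seat_fins in the frame of seat_terminal above 0 m and ((y of module_fins in the frame of rack below -0.06 m and y of module_terminal in the frame of rack above -0.06 m) or (y of module_fins in the frame of rack below 0 m and y of module_terminal in the frame of rack above 0 m) or (y of module_fins in the frame of rack below 0.06 m and y of module_terminal in the frame of rack above 0.06 m))) or (y of seat_fins in the frame of seat_terminal below 0 m and ((y of module_terminal in the frame of rack below -0.06 m and y of module_fins in the frame of rack above -0.06 m) or (y of module_terminal in the frame of rack below 0 m and y of module_fins in the frame of rack above 0 m) or (y of module_terminal in the frame of rack below 0.06 m and y of module_fins in the frame of rack above 0.06 m)))) and ((y of seat_caps in the frame of seat_terminal above 0 m and ((y of module_caps in the frame of rack below -0.06 m and y of module_terminal in the frame of rack above -0.06 m) or (y of module_caps in the frame of rack below 0 m and y of module_terminal in the frame of rack above 0 m) or (y of module_caps in the frame of rack below 0.06 m and y of module_terminal in the frame of rack above 0.06 m))) or (y of seat_caps in the frame of seat_terminal below 0 m and ((y of module_terminal in the frame of rack below -0.06 m and y of module_caps in the frame of rack above -0.06 m) or (y of module_terminal in the frame of rack below 0 m and y of module_caps in the frame of rack above 0 m) or (y of module_terminal in the frame of rack below 0.06 m and y of module_caps in the frame of rack above 0.06 m)))) and ((y of seat_fins in the frame of seat_plain above 0 m and ((y of module_fins in the frame of rack below -0.06 m and y of module_plain in the frame of rack above -0.06 m) or (y of module_fins in the frame of rack below 0 m and y of module_plain in the frame of rack above 0 m) or (y of module_fins in the frame of rack below 0.06 m and y of module_plain in the frame of rack above 0.06 m))) or (y of seat_fins in the frame of seat_plain below 0 m and ((y of module_plain in the frame of rack below -0.06 m and y of module_fins in the frame of rack above -0.06 m) or (y of module_plain in the frame of rack below 0 m and y of module_fins in the frame of rack above 0 m) or (y of module_plain in the frame of rack below 0.06 m and y of module_fins in the frame of rack above 0.06 m)))) and ((y of seat_caps in the frame of seat_plain above 0 m and ((y of module_caps in the frame of rack below -0.06 m and y of module_plain in the frame of rack above -0.06 m) or (y of module_caps in the frame of rack below 0 m and y of module_plain in the frame of rack above 0 m) or (y of module_caps in the frame of rack below 0.06 m and y of module_plain in the frame of rack above 0.06 m))) or (y of seat_caps in the frame of seat_plain below 0 m and ((y of module_plain in the frame of rack below -0.06 m and y of module_caps in the frame of rack above -0.06 m) or (y of module_plain in the frame of rack below 0 m and y of module_caps in the frame of rack above 0 m) or (y of module_plain in the frame of rack below 0.06 m and y of module_caps in the frame of rack above 0.06 m)))) and ((y of seat_terminal in the frame of seat_plain above 0 m and ((y of module_terminal in the frame of rack below -0.06 m and y of module_plain in the frame of rack above -0.06 m) or (y of module_terminal in the frame of rack below 0 m and y of module_plain in the frame of rack above 0 m) or (y of module_terminal in the frame of rack below 0.06 m and y of module_plain in the frame of rack above 0.06 m))) or (y of seat_terminal in the frame of seat_plain below 0 m and ((y of module_plain in the frame of rack below -0.06 m and y of module_terminal in the frame of rack above -0.06 m) or (y of module_plain in the frame of rack below 0 m and y of module_terminal in the frame of rack above 0 m) or (y of module_plain in the frame of rack below 0.06 m and y of module_terminal in the frame of rack above 0.06 m))))); the robot touches nothing.
It fails at once if a module is tipped by more than 0.6 rad (angle between any of module_fins, module_caps, module_terminal, module_plain's own z axis and vertical above 0.6 rad).
It fails at once if a module is dropped (falls free from more than about 3 cm) ((linear speed of module_fins above 0.8 m/s and contact force between the fingers and module_fins below 0.05 N) or (linear speed of module_caps above 0.8 m/s and contact force between the fingers and module_caps below 0.05 N) or (linear speed of module_terminal above 0.8 m/s and contact force between the fingers and module_terminal below 0.05 N) or (linear speed of module_plain above 0.8 m/s and contact force between the fingers and module_plain below 0.05 N)).
It also fails if it takes over 128 s, if anything falls off the work surface, if the arm or the gripper's body presses on something with over 40 N, if the wrist force passes 120 N, or if a joint passes its speed limit or range.

## Working session

There is one attempt and no reset: what is moved stays moved. The work goes in short steps, Python scripts to look and compute and a tool call to move; the robot and the scene stay as the last step left them, time stands still between calls to the robot, and variables do not carry over. Pictures are saved under pics/ and viewed, at most 14 in all, crops included, and the job is handed in when it is done.

Besides the shell and the picture viewer there is one more tool, called after "Call:" as a command line: name --argument value ..., lists and objects as JSON in quotes. jog_arm: Moves the arm, as the interface text tells. Scaled input: -1 to 1 covers 0.025 m each way for a shift and 4 degrees each way for a turn. Its arguments: {"type":"object","properties":{"dr":{"type":"array","items":{"type":"array","items":{"type":"number"}}},"translation":{"type":"array","items":{"type":"array","items":{"type":"number"}}},"jaw":{"type":"array","items":{"type":"number"}},"squeeze":{"type":"number"}},"required":["dr","translation","jaw"]}

```bash
mkdir -p pics
cat > h.py <<'E'
import numpy as np, cv2
from workcell import manip, optics
def snap(name,fn=None):
    c=optics.camera(name)
    if fn: cv2.imwrite('pics/'+fn+'.png',c['color'][:,:,::-1])
    np.savez('pics/'+(fn or name)+'.npz',**c); return c
def load(fn): return dict(np.load('pics/'+fn+'.npz'))
def tri(obs):  # [(cam,u,v),...]
    A=[];b=[]
    for c,u,v in obs:
        P=c['mtx']@np.c_[c['R'],c['t']]
        for r in (u*P[2]-P[0],v*P[2]-P[1]): 
            s=np.linalg.norm(r[:3]); A.append(r[:3]/s);b.append(-r[3]/s)
    X,res,_,_=np.linalg.lstsq(np.array(A),np.array(b),rcond=None)
    return X,np.abs(np.array(A)@X-b).max()
def atz(c,u,v,z):
    o=-c['R'].T@c['t']; d=c['R'].T@np.linalg.inv(c['mtx'])@[u,v,1]
    return o+d*(z-o[2])/d[2]
def proj(c,X):
    p=c['mtx']@(c['R']@np.asarray(X)+c['t']); return p[:2]/p[2]
E
python3 - <<'E'
from h import *
for n in('scene','top'):
    c=snap(n,n+'0'); print(n,c['mtx'].round(1).tolist(),(-c['R'].T@c['t']).round(3),c['R'].round(3).tolist())
print(manip.get_obs())
a,b=[cv2.imread(f'pics/{n}0.png') for n in('scene','top')]
cv2.imwrite('pics/s0b.png',cv2.resize(a,(800,600),interpolation=cv2.INTER_CUBIC));cv2.imwrite('pics/t0b.png',cv2.resize(b,(800,600),interpolation=cv2.INTER_CUBIC))
E
```

```text
scene [[432.7, 0.0, 253.3], [0.0, 432.7, 189.3], [0.0, 0.0, 1.0]] [ 1.039 -0.433  0.725] [[0.61, 0.792, 0.019], [0.552, -0.407, -0.728], [-0.569, 0.454, -0.686]]
top [[447.5, 0.0, 260.1], [0.0, 447.5, 190.7], [0.0, 0.0, 1.0]] [ 0.453 -0.008  0.94 ] [[0.021, -1.0, -0.016], [-0.999, -0.02, -0.05], [0.05, 0.017, -0.999]]
{'clock': 0.1, 'joint_pos': array([ 1.27241934,  0.33281188, -0.06467902,  1.46084039,  0.02157818,
        1.34986611, -0.08851153]), 'joint_velocities': array([-4.82720952e-04, -2.00962684e-03, -1.34005245e-03, -1.43363231e-03,
        9.99665467e-05,  2.72271089e-04, -7.62490507e-04]), 'tau': array([ 5.24275547e-04, -6.26749778e+01,  4.83054353e-02, -3.92427456e+01,
        1.61584181e-02,  7.02058300e-03,  3.85050771e-05]), 'position': array([ 0.17009103, -0.60108007,  0.23060151]), 'ee_rot': array([ 9.90509436e-01,  1.37443361e-01, -1.03983824e-04, -6.06930015e-04]), 'ft_force': array([ 0.50816472,  1.36988779, -0.24434716]), 'torque': array([-0.00484648,  0.02589785, -0.02315624]), 'grasp_force': 0.0, 'grip_width': 1.0036772071083937}
```

View pics/s0b.png

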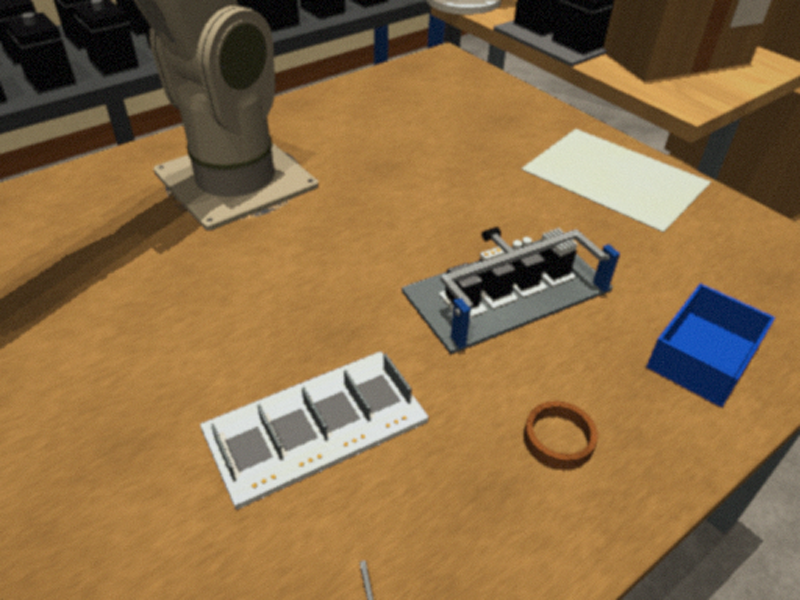

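View pics/t0b.png

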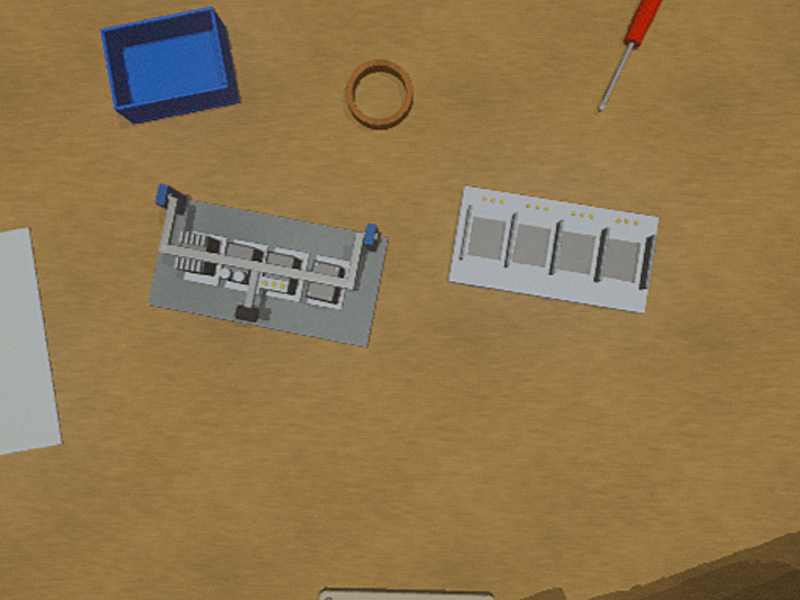

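Fixture is at the left (top view, around 800x600 px (265,265)); order left to right: fins, caps, terminal, plain. The rack is to the right at about (555,250). Grip is at about (247,313) in the top view and (491,234) in the scene view.

Run:
```python
from h import *
t=cv2.imread('pics/top0.png');s=cv2.imread('pics/scene0.png')
a=t[112:226,92:252]; b=s[140:230,252:402]
cv2.imwrite('pics/c1.png',cv2.resize(a,None,fx=5,fy=5,interpolation=cv2.INTER_CUBIC))
cv2.imwrite('pics/c2.png',cv2.resize(b,None,fx=5,fy=5,interpolation=cv2.INTER_CUBIC))
# rack by colour in top
hsv=cv2.cvtColor(t,cv2.COLOR_BGR2HSV)
m=((hsv[:,:,2]>150)&(hsv[:,:,1]<40)).astype(np.uint8); m[:,:270]=0;m[230:]=0
m=cv2.morphologyEx(m,cv2.MORPH_OPEN,np.ones((2,2)))
n,l,st,_=cv2.connectedComponentsWithStats(m);
p=np.vstack([np.argwhere(l==i)[:,::-1] for i in range(1,n) if st[i,4]>60]).astype(np.float32)
box=cv2.boxPoints(cv2.minAreaRect(p)); c=load('top0')
B=np.array([atz(c,u,v,.012) for u,v in box]);print(box,B.round(3),B.mean(0).round(4),[np.linalg.norm(B[i]-B[i-1]).round(4) for i in range(4)])
```

```text
[[288.13202  180.27487 ]
 [298.19537  119.120766]
 [423.1164   139.6774  ]
 [413.05304  200.83151 ]] [[ 0.523 -0.049  0.012]
 [ 0.651 -0.068  0.012]
 [ 0.613 -0.328  0.012]
 [ 0.485 -0.308  0.012]] [ 0.5678 -0.1882  0.012 ] [np.float64(0.2609), np.float64(0.1299), np.float64(0.2626), np.float64(0.129)]
```

View pics/c1.png

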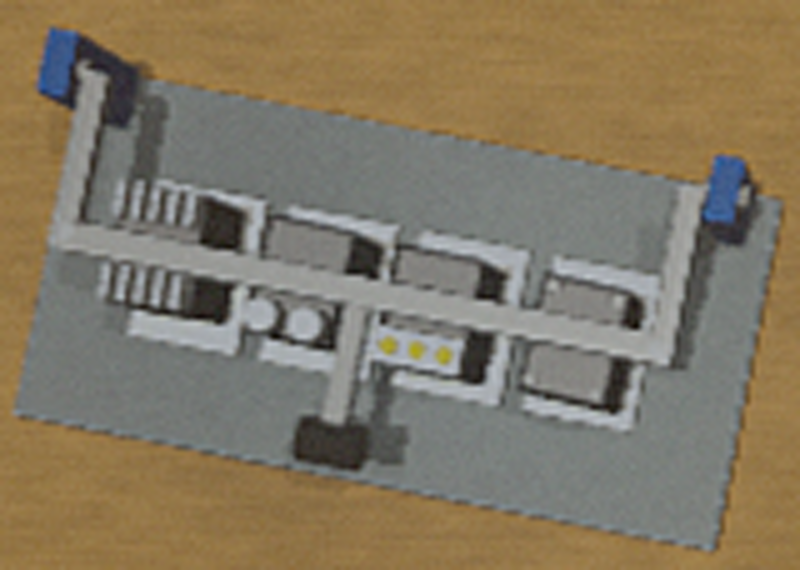

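View pics/c2.png

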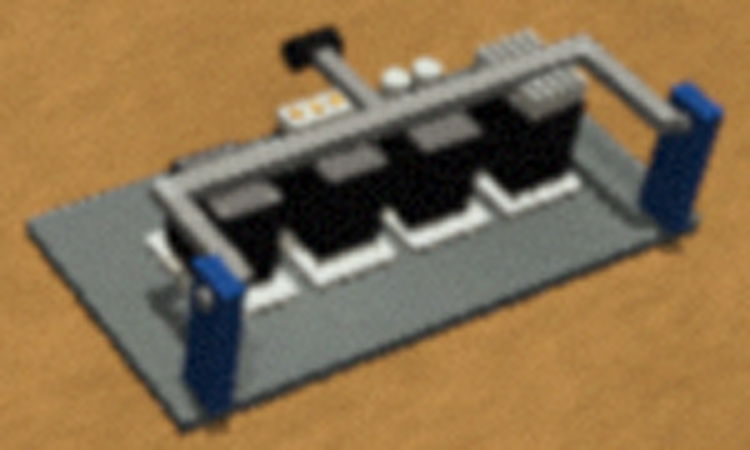

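Run:
```python
from h import *
t=load('top0');s=load('scene0')
T=lambda u,v:(92+u/5-.4,112+v/5-.4); S=lambda u,v:(252+u/5-.4,140+v/5-.4)
def two(n,a,b): X,r=tri([(t,*T(*a)),(s,*S(*b))]);print(n,X.round(4),round(r,4));return X
two('grip',(332,443),(312,48))
two('term screw mid',(417,351),(318,105)); two('screwL',(388,344),(340,100)); two('screwR',(445,355),(297,111))
two('capsR',(304,322),(397,78)); two('capL',(262,315),(428,68))
two('plate front right',(715,550),(28,228)); two('plate rear right',(780,198),(183,430))
Pr=[atz(t,*T(*p),.016) for p in((525,405),(630,428),(655,282),(555,260))]
print('plain seat',np.round(Pr,4),np.mean(Pr,0))
Pf=[atz(t,*T(*p),.01) for p in((18,412),(715,550),(780,198))]
print(np.round(Pf,4))
d=Pf[1]-Pf[0];print('yaw',np.degrees(np.arctan2(d[0],-d[1])), np.degrees(np.arctan2(*(Pf[2]-Pf[1])[1::-1])))
q=load('scene0');h=proj(q,[.5678,-.1882,.012]);print('rack in scene',h*800/512)
print(manip.get_obs()['clock'])
```

```text
grip [0.4741 0.2053 0.0735] 0.0001
term screw mid [0.5107 0.173  0.0775] 0.0006
screwL [0.5134 0.1847 0.0766] 0.0007
screwR [0.509  0.1615 0.0784] 0.0001
capsR [0.5205 0.2162 0.0797] 0.0002
capL [0.5234 0.2332 0.0795] 0.0005
plate front right [0.4348 0.061  0.0036] 0.0007
plate rear right [0.5822 0.0359 0.0043] 0.0009
plain seat [[0.4929 0.1398 0.016 ]
 [0.4843 0.096  0.016 ]
 [0.5451 0.0872 0.016 ]
 [0.5535 0.129  0.016 ]] [0.51893527 0.11298992 0.016     ]
[[0.4859 0.3534 0.01  ]
 [0.4345 0.06   0.01  ]
 [0.582  0.0363 0.01  ]]
yaw -9.93826961586103 -9.132965114788776
rack in scene [312.20145048 419.49990254]
0.1
```

Call:
jog_arm --dr '[[0, 0, 0.9], [0, 0, 0.9], [0, 0, 0.9], [0, 0, 0.9], [0, 0, 0.9], [0, 0, 0.9], [0, 0, 0.9], [0, 0, 0], [0, 0, 0], [0, 0, 0]]' --translation '[[1, 0, 0], [1, 0, 0], [1, 0, 0], [1, 0, 0], [1, 0, 0], [1, 0, 0], [1, 0, 0], [0, -1, 0], [0, -1, 0], [0, -1, 0]]' --jaw '[0.6, 0.6, 0.6, 0.6, 0.6, 0.6, 0.6, 0.6, 0.6, 0.6]' --squeeze 40

```text
clock: 1.1
position: [0.3556, -0.5111, 0.2305]
ee_rot: [0.997, -0.082, -0.0, -0.0]
ft_force: [-0.1, 0.1, 1.2]
grip_width: 0.602
grasp_force: 0.0
```

Call:
jog_arm --dr '[[0, 0, 0], [0, 0, 0], [0, 0, 0], [0, 0, 0], [0, 0, 0], [0, 0, 0], [0, 0, 0], [0, 0, 0], [0, 0, 0], [0, 0, 0]]' --translation '[[0, -1, 0], [0, -1, 0], [0, -1, 0], [0, -1, 0], [0, -1, 0], [0, -1, 0], [0, -1, 0], [0, -1, 0], [0, -1, 0], [0, -1, 0]]' --jaw '[0.6, 0.6, 0.6, 0.6, 0.6, 0.6, 0.6, 0.6, 0.6, 0.6]'

```text
clock: 2.1
position: [0.3961, -0.2645, 0.231]
ee_rot: [0.997, -0.082, -0.0, -0.0]
ft_force: [0.4, -0.0, -0.4]
grip_width: 0.6
grasp_force: 0.0
```

```bash
cat >> h.py <<'E'
from scipy.spatial.transform import Rotation as Ro
def need(x,y,z,yaw=None):
    o=manip.get_obs(); R=Ro.from_quat(o['ee_rot']); X=R.as_matrix()[:,0]; y0=np.degrees(np.arctan2(X[1],X[0]))
    d=R.inv().apply(np.array([x,y,z])-o['position'])/.025
    print('clk',round(o['clock'],2),'pos',o['position'].round(4),'yaw',y0.round(2),'tilt',R.as_matrix()[:2,2].round(4),'shift units',d.round(2),'turn units',None if yaw is None else round((y0-yaw)/4,2),'w',o['grip_width'].round(3),'g',round(o['grasp_force'],1),'F',o['ft_force'].round(1),'j7',o['joint_pos'][6].round(2))
E
python3 -c "
from h import *
need(.474,.205,.12,-9.5)"
```

```text
Traceback (most recent call last):
  File "h.py", line 25, in need
    print('clk',round(o['clock'],2),'pos',o['position'].round(4),'yaw',y0.round(2),'tilt',R.as_matrix()[:2,2].round(4),'shift units',d.round(2),'turn units',None if yaw is None else round((y0-yaw)/4,2),'w',o['grip_width'].round(3),'g',round(o['grasp_force'],1),'F',o['ft_force'].round(1),'j7',o['joint_pos'][6].round(2))
                                                                                                                                                                                                              ^^^^^^^^^^^^^^^^^^^^^
AttributeError: 'float' object has no attribute 'round'
```

Call:
jog_arm --dr '[[0, 0, 0], [0, 0, 0], [0, 0, 0], [0, 0, 0], [0, 0, 0], [0, 0, 0], [0, 0, 0], [0, 0, 0], [0, 0, 0], [0, 0, 0]]' --translation '[[0, -1, 0], [0, -1, 0], [0, -1, 0], [0, -1, 0], [0, -1, 0], [0, -1, 0], [0, -1, 0], [0, -1, 0], [0, -1, 0], [0, -1, 0]]' --jaw '[0.6, 0.6, 0.6, 0.6, 0.6, 0.6, 0.6, 0.6, 0.6, 0.6]'

```text
clock: 3.1
position: [0.4369, -0.018, 0.2311]
ee_rot: [0.997, -0.082, -0.0, 0.0]
ft_force: [0.7, 0.2, -0.7]
grip_width: 0.601
grasp_force: 0.0
```

Call:
jog_arm --dr '[[0, 0, 0], [0, 0, 0], [0, 0, 0], [0, 0, 0], [0, 0, 0], [0, 0, 0], [0, 0, 0], [0, 0, 0], [0, 0, 0], [0, 0, 0]]' --translation '[[0, -1, 0], [0, -1, 0], [0, -1, 0], [0, -1, 0], [0, -1, 0], [0, -1, 0], [0, -1, 0], [0, -1, 0], [0, -1, 0], [0, 0, 0]]' --jaw '[0.6, 0.6, 0.6, 0.6, 0.6, 0.6, 0.6, 0.6, 0.6, 0.6]'

```text
clock: 4.1
position: [0.4731, 0.2063, 0.231]
ee_rot: [0.997, -0.08, -0.0, -0.001]
ft_force: [-0.6, -0.2, -0.3]
grip_width: 0.6
grasp_force: 0.0
```

```bash
sed -i "s/o\['grip_width'\].round(3)/round(float(o['grip_width']),3)/" h.py
python3 - <<'E'
from h import *
need(.474,.205,.054,-9.5)
c=snap('wrist','w1'); cv2.imwrite('pics/w1b.png',cv2.resize(cv2.imread('pics/w1.png'),(800,600),interpolation=cv2.INTER_CUBIC))
print(proj(c,[.4741,.2053,.0735])*800/512)
E
```

```text
clk 4.1 pos [0.4731 0.2063 0.231 ] yaw -9.15 tilt [-0.0008  0.0017] shift units [0.05 0.06 7.08] turn units 0.09 w 0.6 g 0.0 F [-0.6 -0.2 -0.3] j7 -2.32
[400.8049406  269.11647381]
```

View pics/w1b.png

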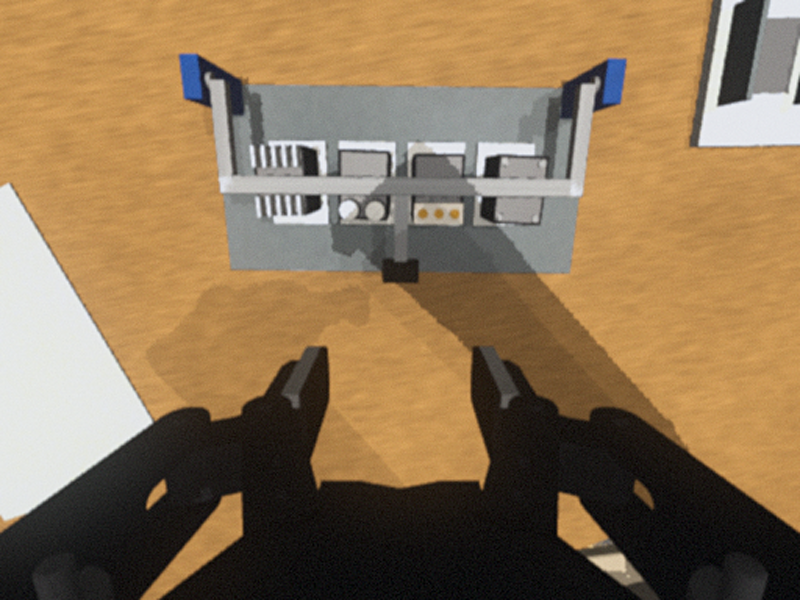

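Call:
jog_arm --dr '[[0, 0, 0.1], [0, 0, 0], [0, 0, 0], [0, 0, 0], [0, 0, 0], [0, 0, 0], [0, 0, 0], [0, 0, 0], [0, 0, 0], [0, 0, 0]]' --translation '[[0.05, 0.06, 1], [0, 0, 1], [0, 0, 1], [0, 0, 1], [0, 0, 1], [0, 0, 1], [0, 0, 0.7], [0, 0, 0.45], [0, 0, 0], [0, 0, 0]]' --jaw '[0.6, 0.6, 0.6, 0.6, 0.6, 0.6, 0.6, 0.6, 0.6, 0.0]'

```text
clock: 5.15
position: [0.4752, 0.201, 0.0531]
ee_rot: [0.996, -0.086, 0.0, 0.0]
ft_force: [0.6, 0.2, -0.2]
grip_width: 0.44
grasp_force: 0.0
```

Call:
jog_arm --dr '[[0, 0, 0], [0, 0, 0], [0, 0, 0], [0, 0, 0]]' --translation '[[0, 0, 0], [0, 0, 0], [0, 0, 0], [0, 0, 0]]' --jaw '[0, 0, 0, 0]' --squeeze 20

```text
clock: 5.55
position: [0.4761, 0.2057, 0.0548]
ee_rot: [0.996, -0.084, 0.002, -0.003]
ft_force: [3.5, 14.6, -2.2]
grip_width: 0.298
grasp_force: 26.3
```

Run:
```python
from h import *
need(.474,.205,.052,-9.5)
# arc rows: grip angle from 0 to 2.0, radius .125 in tool x / z units
th=np.linspace(0,1.98,21); x=.125*(1-np.cos(th));z=.125*np.sin(th)
print(np.c_[np.diff(x),-np.diff(z)].round(4)/.025)
```

```text
clk 5.55 pos [0.4761 0.2057 0.0548] yaw -9.65 tilt [0.0049 0.0064] shift units [-0.08  0.04  0.11] turn units -0.04 w 0.298 g 26.3 F [ 3.5 14.6 -2.2] j7 -2.46
[[ 0.024 -0.496]
 [ 0.072 -0.488]
 [ 0.12  -0.48 ]
 [ 0.168 -0.464]
 [ 0.212 -0.448]
 [ 0.256 -0.424]
 [ 0.296 -0.396]
 [ 0.336 -0.364]
 [ 0.368 -0.328]
 [ 0.4   -0.292]
 [ 0.428 -0.252]
 [ 0.448 -0.208]
 [ 0.468 -0.16 ]
 [ 0.48  -0.116]
 [ 0.492 -0.068]
 [ 0.496 -0.016]
 [ 0.492  0.032]
 [ 0.488  0.08 ]
 [ 0.48   0.128]
 [ 0.464  0.176]]
```

Call:
jog_arm --dr '[[0, 0, 0], [0, 0, 0], [0, 0, 0], [0, 0, 0], [0, 0, 0], [0, 0, 0], [0, 0, 0], [0, 0, 0], [0, 0, 0], [0, 0, 0]]' --translation '[[0.02, -0.15, -0.5], [0.07, 0, -0.49], [0.12, 0, -0.48], [0.17, 0, -0.46], [0.21, 0, -0.45], [0.26, 0, -0.42], [0.3, 0, -0.4], [0.34, 0, -0.36], [0.37, 0, -0.33], [0.4, 0, -0.29]]' --jaw '[0, 0, 0, 0, 0, 0, 0, 0, 0, 0]'

```text
clock: 6.55
position: [0.5309, 0.1962, 0.1583]
ee_rot: [0.996, -0.085, -0.0, -0.001]
ft_force: [0.6, 5.8, -4.4]
grip_width: 0.299
grasp_force: 24.8
```

Call:
jog_arm --dr '[[0, 0, 0], [0, 0, 0], [0, 0, 0], [0, 0, 0], [0, 0, 0], [0, 0, 0], [0, 0, 0], [0, 0, 0], [0, 0, 0], [0, 0, 0]]' --translation '[[0.43, 0, -0.25], [0.45, 0, -0.21], [0.47, 0, -0.16], [0.48, 0, -0.12], [0.49, 0, -0.07], [0.5, 0, -0.02], [0.49, 0, 0.03], [0.49, 0, 0.08], [0.48, 0, 0.13], [0.4, 0, 0.15]]' --jaw '[0, 0, 0, 0, 0, 0, 0, 0, 0, 0]'

```text
clock: 7.55
position: [0.6476, 0.1762, 0.1692]
ee_rot: [0.996, -0.085, 0.001, -0.001]
ft_force: [-0.2, 4.9, 3.0]
grip_width: 0.297
grasp_force: 25.5
```

Run:
```python
from h import *
need(.474,.205,.052,-9.5)
s=snap('scene','s2')['color'][110:240,240:410,::-1]; 
cv2.imwrite('pics/s2b.png',cv2.resize(s,None,fx=4.5,fy=4.5,interpolation=cv2.INTER_CUBIC))
```

```text
clk 7.55 pos [0.6476 0.1762 0.1692] yaw -9.78 tilt [0.0017 0.0016] shift units [-7.04  0.05  4.68] turn units -0.07 w 0.297 g 25.5 F [-0.2  4.9  3. ] j7 -2.29
```

View pics/s2b.png

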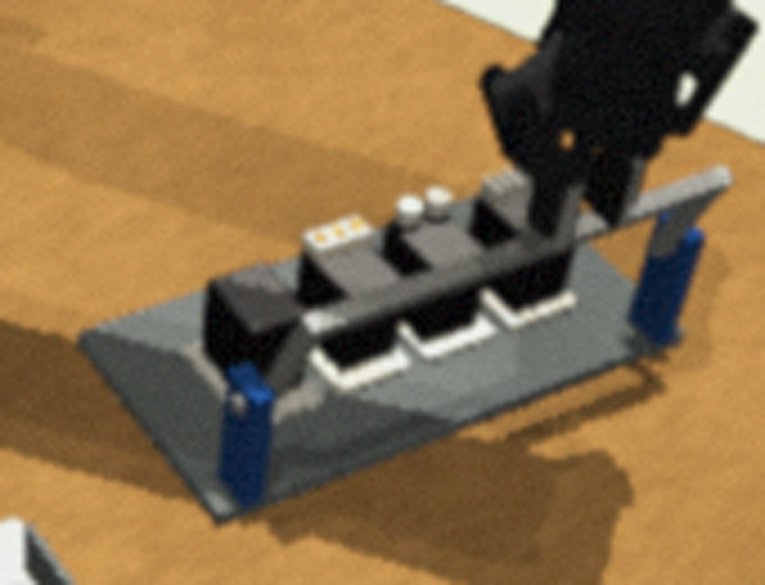

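The clamp is held past upright at about 1.97 rad (crossbar raised, grip between the fingers). Releasing and rising.

Call:
jog_arm --dr '[[0, 0, 0], [0, 0, 0], [0, 0, 0], [0, 0, 0], [0, 0, 0], [0, 0, 0], [0, 0, 0], [0, 0, 0], [0, 0, 0], [0, 0, 0]]' --translation '[[0, 0, 0], [0, 0, 0], [0, 0, 0], [0, 0, -0.5], [0, 0, -1], [0, 0, -1], [0, 0, -1], [-1, 0, -0.5], [-1, 0, 0], [-1, 0, 0]]' --jaw '[0.7, 0.7, 0.7, 0.7, 0.7, 0.7, 0.7, 0.7, 0.7, 0.7]'

```text
clock: 8.6
position: [0.5717, 0.1886, 0.2696]
ee_rot: [0.996, -0.085, 0.001, -0.0]
ft_force: [0.1, 0.9, -0.2]
grip_width: 0.702
grasp_force: 0.0
```

Call:
jog_arm --dr '[[0, 0, 0], [0, 0, -1], [0, 0, -1], [0, 0, -1], [0, 0, -1], [0, 0, -1], [0, 0, -1], [0, 0, -1], [0, 0, -1], [0, 0, -1]]' --translation '[[-1, 0, 0], [-1, 0, 0], [0, 0, 0], [0, 0, 0], [0, 0, 0], [0, 0, 0], [0, 0, 0], [0, 0, 0], [0, 0, 0], [0, 0, 0]]' --jaw '[1, 1, 1, 1, 1, 1, 1, 1, 1, 1]'

```text
clock: 9.6
position: [0.5232, 0.1967, 0.2692]
ee_rot: [0.974, 0.228, 0.0, 0.0]
ft_force: [0.5, -0.5, -0.7]
grip_width: 0.998
grasp_force: 0.0
```

Run:
```python
from h import *
need(.53,.26,.18,80.4)
c=snap('top','t3'); a=c['color'][80:226,92:292,::-1]
cv2.imwrite('pics/t3b.png',cv2.resize(a,None,fx=4,fy=4,interpolation=cv2.INTER_CUBIC))
```

```text
clk 9.6 pos [0.5232 0.1967 0.2692] yaw 26.37 tilt [ 0.0011 -0.0005] shift units [ 1.37 -2.15  3.57] turn units -13.51 w 0.998 g 0.0 F [ 0.5 -0.5 -0.7] j7 -1.7
```

View pics/t3b.png

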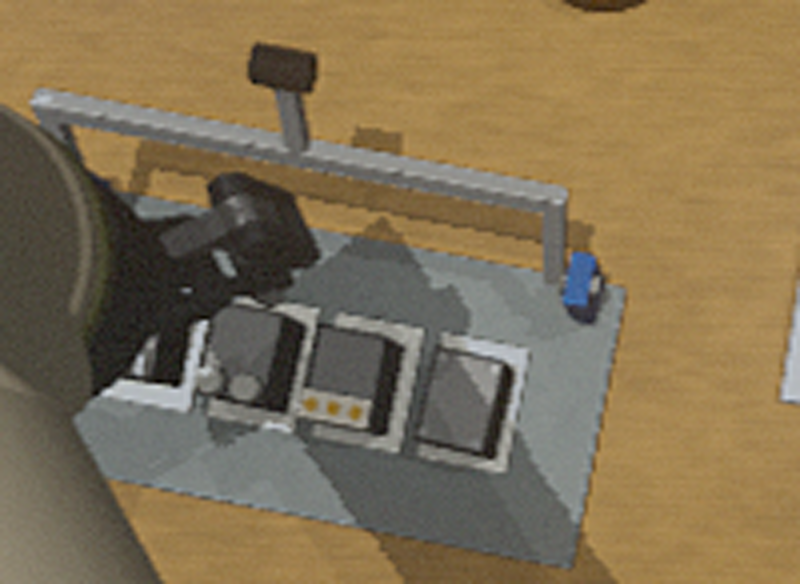

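The clamp stands open. Caps, terminal and plain lids are seen; fins is hidden by the hand.

Call:
jog_arm --dr '[[0, 0, -1], [0, 0, -1], [0, 0, -1], [0, 0, -1], [0, 0, -1], [0, 0, -1], [0, 0, -1], [0, 0, -1], [0, 0, -1], [0, 0, -1]]' --translation '[[0, 0, 0], [0, 0, 0], [0, 0, 0], [0, 0, 0], [0, 0, 0], [0, 0, 0], [0, 0, 0], [0, 0, 0], [-1, 0, 0], [-1, 0, 0]]' --jaw '[1, 1, 1, 1, 1, 1, 1, 1, 1, 1]'

```text
clock: 10.65
position: [0.4978, 0.1536, 0.2686]
ee_rot: [0.837, 0.547, 0.0, -0.0]
ft_force: [-0.1, -0.4, 1.0]
grip_width: 1.0
grasp_force: 0.0
```

Call:
jog_arm --dr '[[0, 0, -1], [0, 0, -1], [0, 0, -1], [0, 0, -0.5], [0, 0, 0], [0, 0, 0]]' --translation '[[-1, 0, 0], [-1, 0, 0], [-1, 0, 0], [-0.5, 0, 0], [0, 0, 0], [0, 0, 0]]' --jaw '[1, 1, 1, 1, 1, 1]'

```text
clock: 11.25
position: [0.4706, 0.0712, 0.2686]
ee_rot: [0.766, 0.643, 0.0, 0.0]
ft_force: [-0.8, 0.0, -1.0]
grip_width: 1.002
grasp_force: 0.0
```

Run:
```python
from h import *
need(.53,.26,.18,80.4)
c=snap('wrist','w4'); cv2.imwrite('pics/w4b.png',cv2.resize(cv2.imread('pics/w4.png'),(800,600),interpolation=cv2.INTER_CUBIC))
```

```text
clk 11.25 pos [0.4706 0.0712 0.2686] yaw 80.09 tilt [ 0.0009 -0.0005] shift units [7.85 1.04 3.54] turn units -0.08 w 1.002 g 0.0 F [-0.8  0.  -1. ] j7 -0.43
```

View pics/w4b.png

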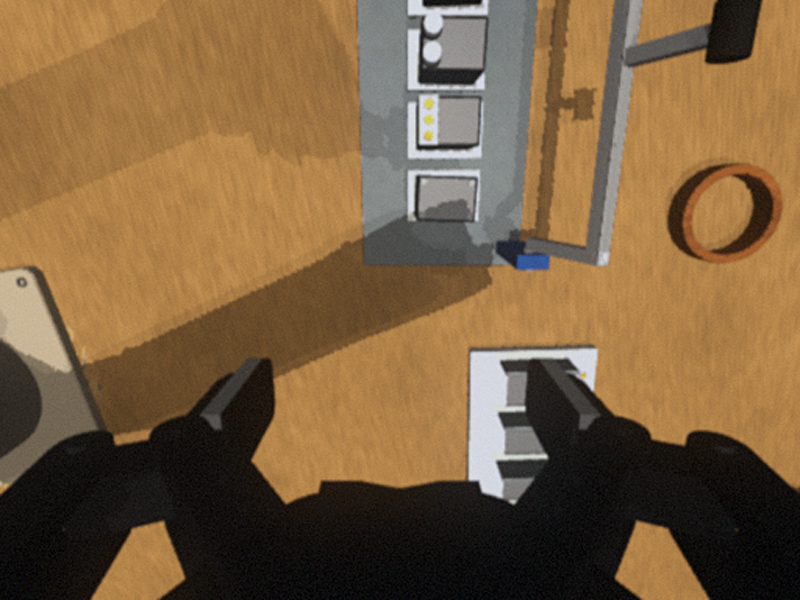

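Run:
```python
from h import *
a=load('w4');b=load('w1');k=512/800; f=lambda p:(p[0]*k-.2,p[1]*k-.2)
th=np.radians(-9.6);ex=np.array([np.cos(th),np.sin(th)]);ey=np.array([-ex[1],ex[0]])
g=np.array([.4741,.2053])
def show(n,X): d=X[:2]-g; print(n,X.round(4),'fix',np.array([d@ex,d@ey]).round(4))
for n,ps,z in (('plain lid',((417,177),(479,178),(478,221),(416,220)),.066),('plain seat',((408,170),(480,170),(480,222),(408,222)),.016),
  ('term seat',((407,95),(482,93),(482,158),(408,158)),.016),('term lid',((417,97),(481,96),(481,145),(417,146)),.069)):
    X=np.array([atz(a,*f(p),z) for p in ps]); show(n,X.mean(0)); e=X[1]-X[0];e2=X[2]-X[3];print('  yaw',np.degrees(np.arctan2(e[1],e[0])).round(2),np.degrees(np.arctan2(e2[1],e2[0])).round(2),np.linalg.norm(e).round(4),np.linalg.norm(X[1]-X[2]).round(4))
X,r=tri([(a,*f((448,199))),(b,*f((520,190)))]);show('plain lid centre tri',X);print(r)
for n,p,q in (('scr1',(428,104),(423,214)),('scr3',(428,136),(454,214)),('cap l',(432,24),(349,210)),('cap r',(431,52),(375,210))):
    X,r=tri([(a,*f(p)),(b,*f(q))]);show(n,X)
for n,x,z in (('fins',.084,.066),('caps',.028,.066),('term',-.028,.066),('plain',-.084,.066)):
    X=np.r_[g+.045*ex+x*ey,z];print(n,X.round(4),(proj(a,X)/k).round(0),(proj(b,X)/k).round(0))
```

```text
plain lid [0.5168 0.1129 0.066 ] fix [ 0.0575 -0.084 ]
  yaw -10.76 -10.8 0.049 0.0337
plain seat [0.519  0.1123 0.016 ] fix [ 0.0598 -0.0842]
  yaw -9.87 -9.88 0.0648 0.0465
term seat [0.5282 0.1714 0.016 ] fix [ 0.059  -0.0244]
  yaw -8.46 -9.87 0.0645 0.0534
term lid [0.5257 0.1701 0.069 ] fix [ 0.0568 -0.0261]
  yaw -9.04 -9.02 0.0478 0.0346
plain lid centre tri [0.5166 0.1135 0.0685] fix [ 0.0572 -0.0834]
0.00041088508058978457
scr1 [0.5113 0.1839 0.0759] fix [ 0.0402 -0.0149]
scr3 [0.5079 0.1623 0.0746] fix [ 0.0405 -0.0368]
cap l [0.5221 0.2344 0.0764] fix [0.0424 0.0367]
cap r [0.519  0.2168 0.0765] fix [0.0423 0.0188]
fins [0.5325 0.2806 0.066 ] [435. -48.] [284. 204.]
caps [0.5231 0.2254 0.066 ] [434.  42.] [362. 205.]
term [0.5138 0.1702 0.066 ] [433. 124.] [440. 206.]
plain [0.5045 0.115  0.066 ] [432. 199.] [519. 206.]
```

Plain lid centre is around (448,199) with terminal at (449,121); row centre is 58 mm behind the grip, heights check (lid 66–68 mm). Going to fins.

Call:
jog_arm --dr '[[0, 0, -0.08], [0, 0, 0], [0, 0, 0], [0, 0, 0], [0, 0, 0], [0, 0, 0], [0, 0, 0], [0, 0, 0], [0, 0, 0], [0, 0, 0]]' --translation '[[0.96, 0.17, 0.6], [0.96, 0.17, 0.6], [0.96, 0.17, 0.6], [0.96, 0.17, 0.6], [0.96, 0.17, 0.6], [0.96, 0.17, 0.6], [0.96, 0.17, 0.6], [0.96, 0.17, 0.6], [0.96, 0.17, 0.6], [0, 0, 0]]' --jaw '[1, 1, 1, 1, 1, 1, 1, 1, 1, 1]'

```text
clock: 12.3
position: [0.5421, 0.2817, 0.1308]
ee_rot: [0.762, 0.648, -0.001, -0.002]
ft_force: [-0.2, -0.6, -0.0]
grip_width: 0.999
grasp_force: 0.0
```

Run:
```python
from h import *
need(.5451,.2785,.027,80.4)
c=snap('wrist','w5'); cv2.imwrite('pics/w5b.png',cv2.resize(cv2.imread('pics/w5.png'),(800,600),interpolation=cv2.INTER_CUBIC))
t=load('top0')
# rack check in w4
a=load('w4');th=np.radians(-8.4);R=np.array([[np.cos(th),-np.sin(th)],[np.sin(th),np.cos(th)]])
s=load('scene0')
for p in ((-.065,.131),(.065,.131),(.065,-.131),(-.065,-.131)):
    X=np.r_[R@p+[.5678,-.1882],.012];print((proj(a,X)/.64).round(),(proj(s,X)/.64).round())
```

```text
clk 12.3 pos [0.5421 0.2817 0.1308] yaw 80.74 tilt [-0.0038  0.0017] shift units [-0.11  0.16  4.15] turn units 0.09 w 0.999 g 0.0 F [-0.2 -0.6 -0. ] j7 -1.01
[469. 354.] [378. 350.]
[597. 351.] [426. 416.]
[575. 555.] [231. 504.]
[465. 557.] [197. 423.]
```

View pics/w5b.png

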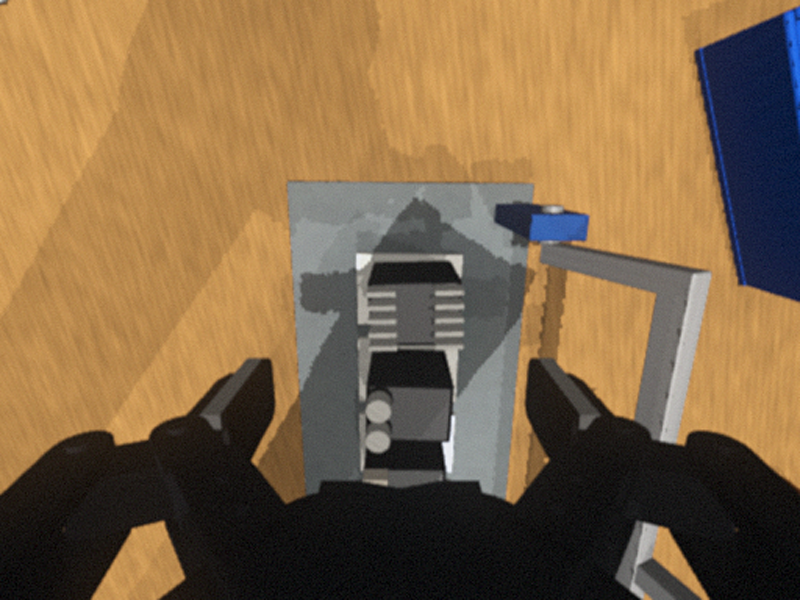

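Run:
```python
from h import *
a=load('w5');k=.64
th=np.radians(-9.6);ex=np.array([np.cos(th),np.sin(th)]);ey=np.array([-ex[1],ex[0]]);g=np.array([.4741,.2053])
for n,p,z in(('fins ctr',(415.5,321),.078),('finsL',(367,321),.078),('finsR',(464,321),.078),('seat rear-left',(356,254),.016),('seat rr',(463,254),.016),('caps',(378,408),.08),('caps2',(378,441),.08)):
    X=atz(a,p[0]*k-.2,p[1]*k-.2,z)[:2];d=X-g;print(n,X.round(4),(d@ex).round(4),(d@ey).round(4))
```

```text
fins ctr [0.5492 0.2793] 0.0617 0.0855
finsL [0.5256 0.2831] 0.0379 0.0853
finsR [0.5727 0.2755] 0.0855 0.0857
seat rear-left [0.5181 0.3066] 0.0265 0.1073
seat rr [0.5834 0.2961] 0.0927 0.1077
caps [0.523  0.2361] 0.043 0.0386
caps2 [0.5196 0.2169] 0.0429 0.019
```

Call:
jog_arm --dr '[[0, 0, 0.05], [0, 0, 0], [0, 0, 0], [0, 0, 0], [0, 0, 0], [0, 0, 0], [0, 0, 0], [0, 0, 0], [0, 0, 0], [0, 0, 0]]' --translation '[[-0.07, 0.25, 0.8], [0, 0, 1], [0, 0, 1], [0, 0, 0.9], [0, 0, 0.45], [0, 0, 0], [0, 0, 0], [0, 0, 0], [0, 0, 0], [0, 0, 0]]' --jaw '[1, 1, 1, 1, 1, 1, 0, 0, 0, 0]' --squeeze 40

```text
clock: 13.35
position: [0.5505, 0.2751, 0.0307]
ee_rot: [0.764, 0.645, 0.001, 0.0]
ft_force: [-1.7, -1.6, 6.2]
grip_width: 0.557
grasp_force: 42.5
```

Call:
jog_arm --dr '[[0, 0, 0], [0, 0, 0], [0, 0, 0], [0, 0, 0], [0, 0, 0]]' --translation '[[0, 0, 0], [0, 0, 0], [0, 0, 0], [0, 0, 0], [0, 0, 0]]' --jaw '[0, 0, 0, 0, 0]'

```text
clock: 13.85
position: [0.5505, 0.2751, 0.0307]
ee_rot: [0.764, 0.645, 0.001, 0.0]
ft_force: [-1.2, -0.4, 6.9]
grip_width: 0.556
grasp_force: 42.5
```

Run:
```python
from h import *
need(.5475,.2791,.027,80.4)
```

```text
clk 13.85 pos [0.5505 0.2751 0.0307] yaw 80.32 tilt [0.0019 0.0006] shift units [ 0.14 -0.14  0.15] turn units -0.02 w 0.556 g 42.5 F [-1.2 -0.4  6.9] j7 -1.07
```

Call:
jog_arm --dr '[[0, 0, 0], [0, 0, 0], [0, 0, 0], [0, 0, 0], [0, 0, 0], [0, 0, 0], [0, 0, 0], [0, 0, 0], [0, 0, 0], [0, 0, 0]]' --translation '[[0, 0, -0.3], [0, 0, -0.8], [0, 0, -1], [0, 0, -1], [-0.5, 0.09, -0.8], [-0.95, 0.17, -0.7], [-0.95, 0.17, -0.7], [-0.95, 0.17, -0.7], [-0.95, 0.17, -0.5], [-0.95, 0.17, 0]]' --jaw '[0, 0, 0, 0, 0, 0, 0, 0, 0, 0]'

```text
clock: 14.85
position: [0.5514, 0.1408, 0.1941]
ee_rot: [0.764, 0.645, 0.001, 0.001]
ft_force: [0.6, 0.1, -1.6]
grip_width: 0.559
grasp_force: 41.6
```

Call:
jog_arm --dr '[[0, 0, 0], [0, 0, 0], [0, 0, 0], [0, 0, 0], [0, 0, 0], [0, 0, 0], [0, 0, 0], [0, 0, 0], [0, 0, 0], [0, 0, 0]]' --translation '[[-0.95, 0.17, 0], [-0.95, 0.17, 0], [-0.95, 0.17, 0], [-0.95, 0.17, 0], [-0.95, 0.17, 0], [-0.95, 0.17, 0], [-0.95, 0.17, 0], [-0.95, 0.17, 0], [-0.95, 0.17, 0], [-0.95, 0.17, 0]]' --jaw '[0, 0, 0, 0, 0, 0, 0, 0, 0, 0]'

```text
clock: 15.85
position: [0.5526, -0.1008, 0.1922]
ee_rot: [0.764, 0.645, -0.0, 0.0]
ft_force: [0.4, 0.7, -2.3]
grip_width: 0.555
grasp_force: 41.6
```

Call:
jog_arm --dr '[[0, 0, -0.15], [0, 0, -0.15], [0, 0, 0], [0, 0, 0], [0, 0, 0], [0, 0, 0], [0, 0, 0], [0, 0, 0], [0, 0, 0], [0, 0, 0]]' --translation '[[-0.95, 0.17, 0], [-0.95, 0.17, 0], [-0.95, 0.17, 0], [-0.95, 0.17, 0], [-0.95, 0.17, 0], [-0.95, 0.17, 0], [-0.5, 0, 0], [-0.2, 0, 0], [0, 0, 0], [0, 0, 0]]' --jaw '[0, 0, 0, 0, 0, 0, 0, 0, 0, 0]'

```text
clock: 16.85
position: [0.554, -0.2604, 0.192]
ee_rot: [0.757, 0.654, 0.0, -0.0]
ft_force: [0.0, 0.8, -2.8]
grip_width: 0.558
grasp_force: 41.6
```

Run:
```python
from h import *
need(.5542,-.2807,.027,81.6)
c=snap('wrist','w6'); cv2.imwrite('pics/w6b.png',cv2.resize(cv2.imread('pics/w6.png'),(800,600),interpolation=cv2.INTER_CUBIC))
```

```text
clk 16.85 pos [ 0.554  -0.2604  0.192 ] yaw 81.62 tilt [0.0003 0.0004] shift units [-0.8   0.13  6.6 ] turn units 0.0 w 0.558 g 41.6 F [ 0.   0.8 -2.8] j7 0.0
```

View pics/w6b.png

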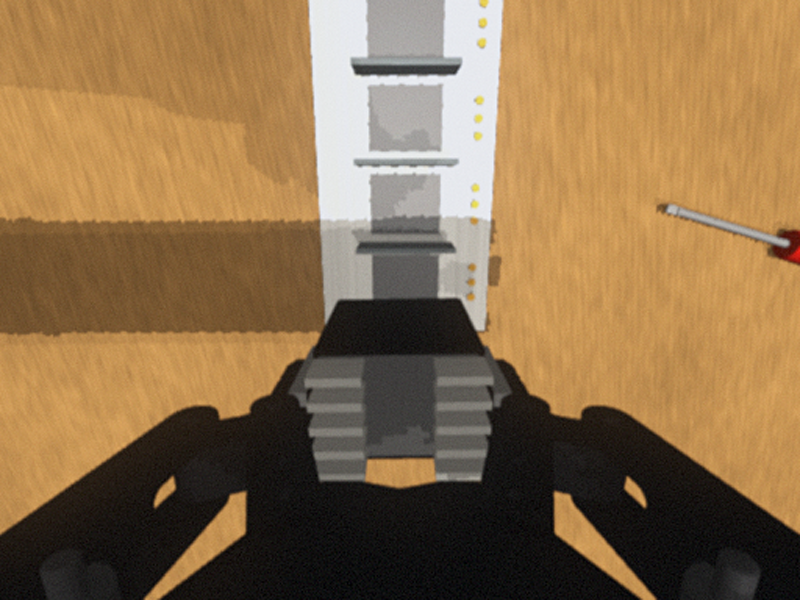

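Run:
```python
from h import *
a=load('w6');k=.64
P=lambda u,v,z:atz(a,u*k-.2,v*k-.2,z)[:2]
print('front edge',P(312,5,.012),P(325,325,.012),'rear',P(503,5,.012),P(487,325,.012),'end',P(325,331,.012),P(487,330,.012))
print('pad+30 ctr',np.mean([P(u,v,.0125) for u,v in((368,85),(442,85),(441,151),(369,151))],0), 'size',np.linalg.norm(P(368,85,.0125)-P(442,85,.0125)),np.linalg.norm(P(368,85,.0125)-P(369,151,.0125)))
print('div0',P(355,161,.042),P(458,161,.042),'div+60',P(351,61,.042),P(461,61,.042),'div-60',P(358,236,.042),P(455,236,.042))
e=P(325,325,.012)-P(312,5,.012);f=P(487,325,.012)-P(503,5,.012);print([np.degrees(np.arctan2(v[0],-v[1])) for v in(e,f)])
```

```text
front edge [ 0.52161883 -0.07652344] [ 0.48665797 -0.30061801] rear [ 0.64790146 -0.09504199] [ 0.6168053  -0.31973222] end [ 0.48566162 -0.30571552] [ 0.61641445 -0.32404228]
pad+30 ctr [ 0.57305373 -0.1556177 ] size 0.05165938078100912 0.0437513148173537
div0 [ 0.53565521 -0.1801612 ] [ 0.60326836 -0.19008284] div+60 [ 0.54353241 -0.12091432] [ 0.6116184  -0.13090095] div-60 [ 0.52909148 -0.22952915] [ 0.59579484 -0.23932087]
[np.float64(-8.867201410229814), np.float64(-7.8794369423386765)]
```

Run:
```python
from h import *
a=load('w6');k=.64;P=lambda u,v,z:atz(a,u*k-.2,v*k-.2,z)
o=manip.get_obs();R=Ro.from_quat(o['ee_rot'])
z=.192-.0307+.016+.05
for u,v in((400,356),(316,356),(484,356)): print(R.inv().apply(P(u,v,z)-o['position']).round(4))
for u,v in((338,300),(463,300)): print('bottom',R.inv().apply(P(u,v,z-.05)-o['position']).round(4))
x=np.array([np.cos(np.radians(81.6)),np.sin(np.radians(81.6))])
t=np.array([.5561,-.2743])-.003*x;print(t);need(*t,.028,81.6)
```

```text
[ 0.0195 -0.0001 -0.0352]
[ 0.0195 -0.0234 -0.0352]
[ 0.0195  0.0231 -0.0352]
bottom [ 0.0208 -0.0243  0.0148]
bottom [0.0208 0.0245 0.0148]
[ 0.55566175 -0.27726782]
clk 16.9 pos [ 0.554  -0.2604  0.192 ] yaw 81.63 tilt [0.0002 0.0003] shift units [-0.66  0.16  6.56] turn units 0.01 w 0.555 g 41.6 F [-0.2 -0.4 -1.8] j7 0.0
```

Rack refined to centre (0.5692, −0.1853), yaw −8.4°, consistent across pads, dividers and edges; fins is held 2 mm off the TCP.

Call:
jog_arm --dr '[[0, 0, 0], [0, 0, 0], [0, 0, 0], [0, 0, 0], [0, 0, 0], [0, 0, 0], [0, 0, 0], [0, 0, 0], [0, 0, 0], [0, 0, 0]]' --translation '[[-0.6, 0.16, 0.4], [0, 0, 1], [0, 0, 1], [0, 0, 1], [0, 0, 1], [0, 0, 1], [0, 0, 0.7], [0, 0, 0.35], [0, 0, 0], [0, 0, 0]]' --jaw '[0, 0, 0, 0, 0, 0, 0, 0, 0, 0]'

```text
clock: 17.9
position: [0.5561, -0.2776, 0.0314]
ee_rot: [0.757, 0.653, 0.0, 0.001]
ft_force: [1.2, -0.4, -2.7]
grip_width: 0.556
grasp_force: 41.6
```

Run:
```python
from h import *
need(.5558,-.2763,.0268,81.6)
```

```text
clk 17.9 pos [ 0.5561 -0.2776  0.0314] yaw 81.52 tilt [ 0.0012 -0.0004] shift units [ 0.05 -0.02  0.19] turn units -0.02 w 0.556 g 41.6 F [ 1.2 -0.4 -2.7] j7 -0.06
```

Call:
jog_arm --dr '[[0, 0, 0], [0, 0, 0], [0, 0, 0], [0, 0, 0], [0, 0, 0]]' --translation '[[0.05, 0, 0.08], [0, 0, 0.06], [0, 0, 0.04], [0, 0, 0.02], [0, 0, 0]]' --jaw '[0, 0, 0, 0, 0]'

```text
clock: 18.4
position: [0.5559, -0.2763, 0.0267]
ee_rot: [0.757, 0.653, -0.0, 0.0]
ft_force: [-4.2, 1.4, 6.7]
grip_width: 0.558
grasp_force: 42.7
```

Call:
jog_arm --dr '[[0, 0, 0], [0, 0, 0], [0, 0, 0], [0, 0, 0], [0, 0, 0], [0, 0, 0], [0, 0, 0], [0, 0, 0], [0, 0, 0], [0, 0, 0]]' --translation '[[0, 0, 0], [0, 0, 0], [0, 0, 0], [0, 0, 0], [0, 0, -0.3], [0, 0, -0.8], [0, 0, -1], [0, 0, -1], [0, 0, -1], [0.5, -0.1, -1]]' --jaw '[0.7, 0.8, 0.9, 0.9, 0.9, 0.9, 0.9, 0.9, 0.9, 0.9]'

```text
clock: 19.4
position: [0.5547, -0.2651, 0.1545]
ee_rot: [0.758, 0.652, -0.0, 0.0]
ft_force: [0.1, 0.2, 0.1]
grip_width: 0.901
grasp_force: 0.0
```

Call:
jog_arm --dr '[[0, 0, 0], [0, 0, 0], [0, 0, 0], [0, 0, 0], [0, 0, 0], [0, 0, 0], [0, 0, 0], [0, 0, 0], [0, 0, 0], [0, 0, 0]]' --translation '[[1, -0.19, 0], [1, -0.19, 0], [1, -0.19, 0], [1, -0.19, 0], [1, -0.19, 0], [1, -0.19, 0], [1, -0.19, 0], [1, -0.19, 0], [1, -0.19, 0], [1, -0.19, 0]]' --jaw '[1, 1, 1, 1, 1, 1, 1, 1, 1, 1]'

```text
clock: 20.4
position: [0.5448, -0.0081, 0.1537]
ee_rot: [0.757, 0.653, 0.0, 0.0]
ft_force: [0.6, 0.4, -1.1]
grip_width: 1.005
grasp_force: 0.0
```

Call:
jog_arm --dr '[[0, 0, 0], [0, 0, 0], [0, 0, 0], [0, 0, 0], [0, 0, 0], [0, 0, 0], [0, 0, 0], [0, 0, 0], [0, 0, 0.15], [0, 0, 0.15]]' --translation '[[1, -0.19, 0], [1, -0.19, 0], [1, -0.19, 0], [1, -0.19, 0], [1, -0.19, 0], [1, -0.19, 0], [1, -0.19, 0], [1, -0.19, 0], [0.7, -0.1, 0], [0.4, 0, 0]]' --jaw '[1, 1, 1, 1, 1, 1, 1, 1, 1, 1]'

```text
clock: 21.4
position: [0.538, 0.2238, 0.1537]
ee_rot: [0.764, 0.646, 0.0, -0.0]
ft_force: [0.2, 0.3, 0.7]
grip_width: 1.002
grasp_force: 0.0
```

Call:
jog_arm --dr '[[0, 0, 0], [0, 0, 0], [0, 0, 0]]' --translation '[[0, 0, 0], [0, 0, 0], [0, 0, 0]]' --jaw '[1, 1, 1]'

```text
clock: 21.7
position: [0.5389, 0.2204, 0.153]
ee_rot: [0.765, 0.644, -0.0, 0.0]
ft_force: [0.2, -0.4, -0.4]
grip_width: 1.0
grasp_force: 0.0
```

Run:
```python
from h import *
need(.5365,.2231,.027,80.4)
c=snap('wrist','w7'); cv2.imwrite('pics/w7b.png',cv2.resize(cv2.imread('pics/w7.png'),(800,600),interpolation=cv2.INTER_CUBIC))
t=snap('top','t7')
for X in((.5365,.2231,.066),): print(proj(c,X)/.64)
```

```text
clk 21.7 pos [0.5389 0.2204 0.153 ] yaw 80.24 tilt [ 0.0001 -0.0007] shift units [ 0.09 -0.11  5.04] turn units -0.04 w 1.0 g 0.0 F [ 0.2 -0.4 -0.4] j7 -0.91
[394.73044212 294.61497307]
```

View pics/w7b.png

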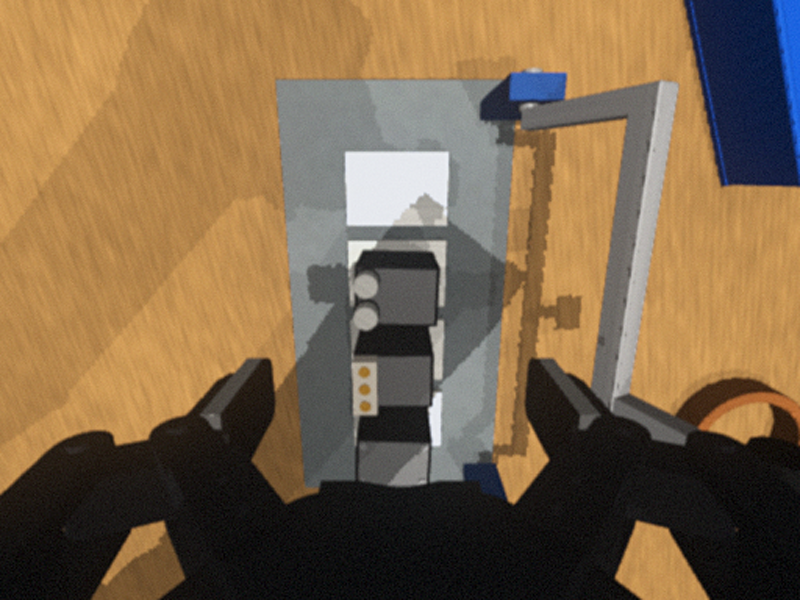

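Caps lid centre is at about (397,298) against the predicted (395,295); terminal at (392,382), plain at (393,465).

Call:
jog_arm --dr '[[0, 0, 0], [0, 0, 0], [0, 0, 0], [0, 0, 0], [0, 0, 0], [0, 0, 0], [0, 0, 0], [0, 0, 0], [0, 0, 0], [0, 0, 0]]' --translation '[[0.03, -0.06, 0.6], [0, 0, 1], [0, 0, 1], [0, 0, 1], [0, 0, 0.9], [0, 0, 0.5], [0, 0, 0], [0, 0, 0], [0, 0, 0], [0, 0, 0]]' --jaw '[1, 1, 1, 1, 1, 1, 1, 0, 0, 0]'

```text
clock: 22.8
position: [0.5379, 0.2232, 0.0294]
ee_rot: [0.764, 0.645, 0.001, 0.0]
ft_force: [0.6, 0.5, -0.9]
grip_width: 0.558
grasp_force: 41.0
```

Call:
jog_arm --dr '[[0, 0, 0], [0, 0, 0], [0, 0, 0], [0, 0, 0]]' --translation '[[0, 0, 0], [0, 0, 0], [0, 0, 0], [0, 0, 0]]' --jaw '[0, 0, 0, 0]'

```text
clock: 23.2
position: [0.5379, 0.2232, 0.0293]
ee_rot: [0.764, 0.645, 0.001, 0.0]
ft_force: [-1.0, -0.0, 6.8]
grip_width: 0.56
grasp_force: 41.7
```

Run:
```python
from h import *
need(.5365,.2231,.027,80.4)
a=load('w7');P=lambda u,v,z:atz(a,u*.64-.2,v*.64-.2,z)[:2]
print('caps',np.mean([P(u,v,.066) for u,v in((357,267),(437,267),(438,326),(355,328))],0))
print('term',P(392,381,.069),'seatfins',P(397,188.5,.016))
```

```text
clk 23.2 pos [0.5379 0.2232 0.0293] yaw 80.32 tilt [0.0019 0.0004] shift units [-0.01 -0.05  0.09] turn units -0.02 w 0.56 g 41.7 F [-1.  -0.   6.8] j7 -1.0
caps [0.53717429 0.22138508]
term [0.52577306 0.17193577] seatfins [0.54703953 0.27917831]
```

Call:
jog_arm --dr '[[0, 0, 0], [0, 0, 0], [0, 0, 0], [0, 0, 0], [0, 0, 0], [0, 0, 0], [0, 0, 0], [0, 0, 0], [0, 0, 0], [0, 0, 0]]' --translation '[[0, 0, -0.3], [0, 0, -0.8], [0, 0, -1], [0, 0, -1], [-0.5, 0.12, -0.8], [-1, 0.23, -0.4], [-1, 0.23, -0.4], [-1, 0.23, -0.4], [-1, 0.23, -0.3], [-1, 0.23, -0.2]]' --jaw '[0, 0, 0, 0, 0, 0, 0, 0, 0, 0]'

```text
clock: 24.2
position: [0.5453, 0.081, 0.1691]
ee_rot: [0.764, 0.645, 0.0, 0.0]
ft_force: [-0.3, 0.4, -2.3]
grip_width: 0.557
grasp_force: 41.3
```

Call:
jog_arm --dr '[[0, 0, 0], [0, 0, 0], [0, 0, 0], [0, 0, 0], [0, 0, 0], [0, 0, 0], [0, 0, 0], [0, 0, 0], [0, 0, 0], [0, 0, 0]]' --translation '[[-1, 0.23, 0], [-1, 0.23, 0], [-1, 0.23, 0], [-1, 0.23, 0], [-1, 0.23, 0], [-1, 0.23, 0], [-1, 0.23, 0], [-1, 0.23, 0], [-1, 0.23, 0], [-1, 0.23, 0]]' --jaw '[0, 0, 0, 0, 0, 0, 0, 0, 0, 0]'

```text
clock: 25.2
position: [0.5597, -0.1751, 0.1685]
ee_rot: [0.764, 0.645, -0.0, 0.0]
ft_force: [1.1, -0.2, -1.3]
grip_width: 0.56
grasp_force: 41.3
```

Call:
jog_arm --dr '[[0, 0, 0], [0, 0, 0], [0, 0, -0.15], [0, 0, -0.15], [0, 0, 0], [0, 0, 0], [0, 0, 0], [0, 0, 0], [0, 0, 0], [0, 0, 0]]' --translation '[[-1, 0.23, 0], [-0.6, 0.25, 0], [0, 0, 0], [0, 0, 0.5], [0, 0, 0.9], [0, 0, 0.9], [0, 0, 0.9], [0, 0, 0.7], [0, 0, 0.3], [0, 0, 0]]' --jaw '[0, 0, 0, 0, 0, 0, 0, 0, 0, 0]'

```text
clock: 26.2
position: [0.5647, -0.2147, 0.0621]
ee_rot: [0.757, 0.653, -0.0, -0.001]
ft_force: [-0.2, -0.1, -1.8]
grip_width: 0.556
grasp_force: 41.3
```

Run:
```python
from h import *
need(.5649,-.2145,.0253,81.6)
```

```text
clk 26.2 pos [ 0.5647 -0.2147  0.0621] yaw 81.58 tilt [-0.0014  0.0009] shift units [0.01 0.01 1.47] turn units -0.0 w 0.556 g 41.3 F [-0.2 -0.1 -1.8] j7 -0.15
```

Spot on. Lower the last 1.47 units gently, then release, rise, and return to the terminal module (0.5262, 0.1705).

Call:
jog_arm --dr '[[0, 0, 0], [0, 0, 0], [0, 0, 0], [0, 0, 0], [0, 0, 0], [0, 0, 0], [0, 0, 0]]' --translation '[[0, 0, 0.5], [0, 0, 0.5], [0, 0, 0.25], [0, 0, 0.1], [0, 0, 0.07], [0, 0, 0.05], [0, 0, 0]]' --jaw '[0, 0, 0, 0, 0, 0, 0]'

```text
clock: 26.9
position: [0.5652, -0.2157, 0.0265]
ee_rot: [0.757, 0.653, 0.0, 0.0]
ft_force: [0.1, 0.6, -0.9]
grip_width: 0.556
grasp_force: 41.3
```

Call:
jog_arm --dr '[[0, 0, 0], [0, 0, 0], [0, 0, 0]]' --translation '[[0, 0, 0.05], [0, 0, 0.04], [0, 0, 0]]' --jaw '[0, 0, 0]'

```text
clock: 27.2
position: [0.5654, -0.2158, 0.0253]
ee_rot: [0.757, 0.653, -0.0, 0.001]
ft_force: [-5.3, 1.3, 9.6]
grip_width: 0.56
grasp_force: 42.4
```

Call:
jog_arm --dr '[[0, 0, 0], [0, 0, 0], [0, 0, 0], [0, 0, 0], [0, 0, 0], [0, 0, 0], [0, 0, 0], [0, 0, 0], [0, 0, 0], [0, 0, 0]]' --translation '[[0, 0, 0], [0, 0, 0], [0, 0, 0], [0, 0, 0], [0, 0, -0.3], [0, 0, -0.8], [0, 0, -1], [0, 0, -1], [0, 0, -1], [0.5, -0.1, -1]]' --jaw '[0.7, 0.8, 0.9, 0.9, 0.9, 0.9, 0.9, 0.9, 0.9, 0.9]'

```text
clock: 28.2
position: [0.5642, -0.2046, 0.153]
ee_rot: [0.758, 0.652, -0.0, 0.0]
ft_force: [-0.2, -0.7, -0.4]
grip_width: 0.899
grasp_force: 0.0
```

Call:
jog_arm --dr '[[0, 0, 0], [0, 0, 0], [0, 0, 0], [0, 0, 0], [0, 0, 0], [0, 0, 0], [0, 0, 0], [0, 0, 0], [0, 0, 0], [0, 0, 0]]' --translation '[[1, -0.26, 0], [1, -0.26, 0], [1, -0.26, 0], [1, -0.26, 0], [1, -0.26, 0], [1, -0.26, 0], [1, -0.26, 0], [1, -0.26, 0], [1, -0.26, 0], [1, -0.26, 0]]' --jaw '[1, 1, 1, 1, 1, 1, 1, 1, 1, 1]'

```text
clock: 29.2
position: [0.5369, 0.0551, 0.1522]
ee_rot: [0.757, 0.653, 0.0, 0.0]
ft_force: [-0.3, -0.2, 0.1]
grip_width: 1.001
grasp_force: 0.0
```

Call:
jog_arm --dr '[[0, 0, 0], [0, 0, 0], [0, 0, 0], [0, 0, 0.15], [0, 0, 0.15], [0, 0, 0], [0, 0, 0], [0, 0, 0]]' --translation '[[1, -0.26, 0], [1, -0.26, 0], [1, -0.26, 0], [1, -0.26, 0], [0.5, -0.1, 0], [0, 0, 0], [0, 0, 0], [0, 0, 0]]' --jaw '[1, 1, 1, 1, 1, 1, 1, 1]'

```text
clock: 30.0
position: [0.5259, 0.1681, 0.1516]
ee_rot: [0.765, 0.644, -0.0, 0.0]
ft_force: [-0.4, -0.0, -0.3]
grip_width: 1.0
grasp_force: 0.0
```

Run:
```python
from h import *
need(.5262,.1705,.027,80.4)
c=snap('wrist','w8')
k=800/512; im=cv2.resize(cv2.imread('pics/w8.png'),(800,600),interpolation=cv2.INTER_CUBIC)
cv2.imwrite('pics/w8b.png',cv2.resize(im[120:420,200:600],(800,600),interpolation=cv2.INTER_CUBIC))
```

```text
clk 30.0 pos [0.5259 0.1681 0.1516] yaw 80.24 tilt [ 0.0001 -0.0007] shift units [ 0.1  -0.01  4.98] turn units -0.04 w 1.0 g 0.0 F [-0.4 -0.  -0.3] j7 -0.81
```

View pics/w8b.png

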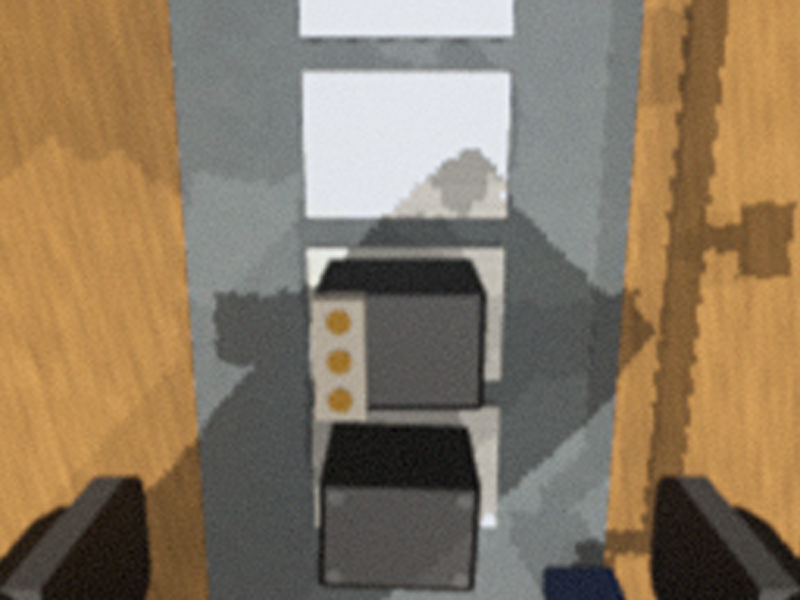

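Run:
```python
from h import *
a=load('w8');P=lambda u,v,z:atz(a,(200+u/2)*.64-.2,(120+v/2)*.64-.2,z)[:2]
t=P(401,351,.066);print('term',t,'screw mid',P(339,361,.076),'plain',P(399,535,.066))
need(*t,.027,80.4)
```

```text
term [0.52657298 0.17031234] screw mid [0.51004313 0.17320487] plain [0.51631577 0.11380004]
clk 30.05 pos [0.5259 0.1681 0.1515] yaw 80.23 tilt [ 0.     -0.0006] shift units [0.1  0.01 4.98] turn units -0.04 w 1.002 g 0.0 F [-0.  -0.6 -0.4] j7 -0.81
```

Terminal's lid centre in the crop at (401,351) gives (0.5266, 0.1703), as predicted. Grasp.

Call:
jog_arm --dr '[[0, 0, 0], [0, 0, 0], [0, 0, 0], [0, 0, 0], [0, 0, 0], [0, 0, 0], [0, 0, 0], [0, 0, 0], [0, 0, 0], [0, 0, 0]]' --translation '[[0.1, 0, 0.6], [0, 0, 1], [0, 0, 1], [0, 0, 1], [0, 0, 0.9], [0, 0, 0.5], [0, 0, 0], [0, 0, 0], [0, 0, 0], [0, 0, 0]]' --jaw '[1, 1, 1, 1, 1, 1, 1, 0, 0, 0]'

```text
clock: 31.05
position: [0.5268, 0.1721, 0.0277]
ee_rot: [0.764, 0.645, 0.001, 0.001]
ft_force: [0.4, 0.2, -0.7]
grip_width: 0.558
grasp_force: 41.3
```

Call:
jog_arm --dr '[[0, 0, 0], [0, 0, 0], [0, 0, 0], [0, 0, 0]]' --translation '[[0, 0, 0], [0, 0, 0], [0, 0, 0], [0, 0, 0]]' --jaw '[0, 0, 0, 0]'

```text
clock: 31.45
position: [0.5268, 0.1721, 0.0277]
ee_rot: [0.764, 0.645, 0.001, 0.001]
ft_force: [0.1, -0.6, 6.5]
grip_width: 0.559
grasp_force: 42.0
```

Call:
jog_arm --dr '[[0, 0, 0], [0, 0, 0], [0, 0, 0], [0, 0, 0], [0, 0, 0], [0, 0, 0], [0, 0, 0], [0, 0, 0], [0, 0, 0], [0, 0, 0]]' --translation '[[0, 0, -0.3], [0, 0, -0.8], [0, 0, -1], [0, 0, -1], [-0.5, 0.16, -0.8], [-1, 0.32, -0.4], [-1, 0.32, -0.4], [-1, 0.32, -0.4], [-1, 0.32, -0.3], [-1, 0.32, -0.2]]' --jaw '[0, 0, 0, 0, 0, 0, 0, 0, 0, 0]'

```text
clock: 32.45
position: [0.5463, 0.028, 0.1676]
ee_rot: [0.764, 0.645, 0.0, 0.0]
ft_force: [0.0, -1.2, -2.0]
grip_width: 0.555
grasp_force: 41.5
```

Call:
jog_arm --dr '[[0, 0, 0], [0, 0, 0], [0, 0, 0], [0, 0, 0], [0, 0, 0], [0, 0, 0], [0, 0, 0], [0, 0, -0.15], [0, 0, -0.15], [0, 0, 0]]' --translation '[[-1, 0.32, 0], [-1, 0.32, 0], [-1, 0.32, 0], [-1, 0.32, 0], [-1, 0.32, 0], [-1, 0.32, 0], [-0.7, 0.25, 0], [-0.37, 0.12, 0], [0, 0, 0], [0, 0, 0]]' --jaw '[0, 0, 0, 0, 0, 0, 0, 0, 0, 0]'

```text
clock: 33.45
position: [0.5729, -0.1534, 0.1666]
ee_rot: [0.757, 0.654, 0.0, -0.0]
ft_force: [-0.2, 0.0, -1.5]
grip_width: 0.56
grasp_force: 41.5
```

Call:
jog_arm --dr '[[0, 0, 0], [0, 0, 0], [0, 0, 0], [0, 0, 0], [0, 0, 0], [0, 0, 0], [0, 0, 0]]' --translation '[[0, 0, 0.5], [0, 0, 0.9], [0, 0, 0.9], [0, 0, 0.9], [0, 0, 0.7], [0, 0, 0.3], [0, 0, 0]]' --jaw '[0, 0, 0, 0, 0, 0, 0]'

```text
clock: 34.15
position: [0.5724, -0.1543, 0.0606]
ee_rot: [0.757, 0.653, -0.0, -0.001]
ft_force: [-0.1, -1.1, -1.9]
grip_width: 0.553
grasp_force: 41.5
```

Run:
```python
from h import *
need(.5737,-.1546,.0237,81.6)
```

```text
clk 34.15 pos [ 0.5724 -0.1543  0.0606] yaw 81.56 tilt [-0.0015  0.0007] shift units [-0.01  0.05  1.47] turn units -0.01 w 0.553 g 41.5 F [-0.1 -1.1 -1.9] j7 -0.26
```

Call:
jog_arm --dr '[[0, 0, 0], [0, 0, 0], [0, 0, 0], [0, 0, 0], [0, 0, 0], [0, 0, 0], [0, 0, 0]]' --translation '[[0, 0.05, 0.5], [0, 0, 0.5], [0, 0, 0.27], [0, 0, 0.1], [0, 0, 0.07], [0, 0, 0.05], [0, 0, 0]]' --jaw '[0, 0, 0, 0, 0, 0, 0]'

```text
clock: 34.85
position: [0.5743, -0.1551, 0.0245]
ee_rot: [0.757, 0.653, 0.0, 0.0]
ft_force: [-0.2, 0.6, -0.2]
grip_width: 0.559
grasp_force: 41.5
```

Call:
jog_arm --dr '[[0, 0, 0], [0, 0, 0]]' --translation '[[0, 0, 0.04], [0, 0, 0]]' --jaw '[0, 0]'

```text
clock: 35.05
position: [0.5745, -0.1552, 0.0237]
ee_rot: [0.757, 0.653, 0.0, 0.0]
ft_force: [-0.4, 0.3, 1.4]
grip_width: 0.559
grasp_force: 41.7
```

Call:
jog_arm --dr '[[0, 0, 0], [0, 0, 0], [0, 0, 0], [0, 0, 0], [0, 0, 0], [0, 0, 0], [0, 0, 0], [0, 0, 0], [0, 0, 0], [0, 0, 0]]' --translation '[[0, 0, 0.03], [0, 0, 0], [0, 0, 0], [0, 0, 0], [0, 0, 0], [0, 0, -0.3], [0, 0, -0.8], [0, 0, -1], [0, 0, -1], [0, 0, -1]]' --jaw '[0, 0.7, 0.8, 0.9, 0.9, 0.9, 0.9, 0.9, 0.9, 0.9]'

```text
clock: 36.05
position: [0.5742, -0.1549, 0.1266]
ee_rot: [0.757, 0.653, 0.0, 0.0]
ft_force: [-0.2, 0.5, 1.1]
grip_width: 0.903
grasp_force: 0.0
```

Call:
jog_arm --dr '[[0, 0, 0], [0, 0, 0], [0, 0, 0], [0, 0, 0], [0, 0, 0], [0, 0, 0], [0, 0, 0], [0, 0, 0], [0, 0, 0], [0, 0, 0]]' --translation '[[0.3, -0.1, -0.8], [1, -0.37, 0], [1, -0.37, 0], [1, -0.37, 0], [1, -0.37, 0], [1, -0.37, 0], [1, -0.37, 0], [1, -0.37, 0], [1, -0.37, 0], [1, -0.37, 0]]' --jaw '[1, 1, 1, 1, 1, 1, 1, 1, 1, 1]'

```text
clock: 37.05
position: [0.5234, 0.0886, 0.1456]
ee_rot: [0.757, 0.653, 0.0, 0.0]
ft_force: [0.6, 0.4, -0.3]
grip_width: 1.002
grasp_force: 0.0
```

Call:
jog_arm --dr '[[0, 0, 0], [0, 0, 0.15], [0, 0, 0.15], [0, 0, 0], [0, 0, 0], [0, 0, 0]]' --translation '[[0.7, -0.3, 0], [0.3, -0.15, 0], [0, 0, 0], [0, 0, 0], [0, 0, 0], [0, 0, 0]]' --jaw '[1, 1, 1, 1, 1, 1]'

```text
clock: 37.65
position: [0.5165, 0.1128, 0.145]
ee_rot: [0.765, 0.644, -0.0, 0.0]
ft_force: [0.4, 0.4, 0.4]
grip_width: 0.998
grasp_force: 0.0
```

Run:
```python
from h import *
need(.5165,.1136,.027,80.4)
c=snap('wrist','w9')
im=cv2.resize(cv2.imread('pics/w9.png'),(800,600),interpolation=cv2.INTER_CUBIC)
cv2.imwrite('pics/w9b.png',cv2.resize(im[120:420,200:600],(800,600),interpolation=cv2.INTER_CUBIC))
```

```text
clk 37.65 pos [0.5165 0.1128 0.145 ] yaw 80.23 tilt [-0.0001 -0.0003] shift units [ 0.03 -0.01  4.72] turn units -0.04 w 0.998 g 0.0 F [0.4 0.4 0.4] j7 -0.69
```

View pics/w9b.png

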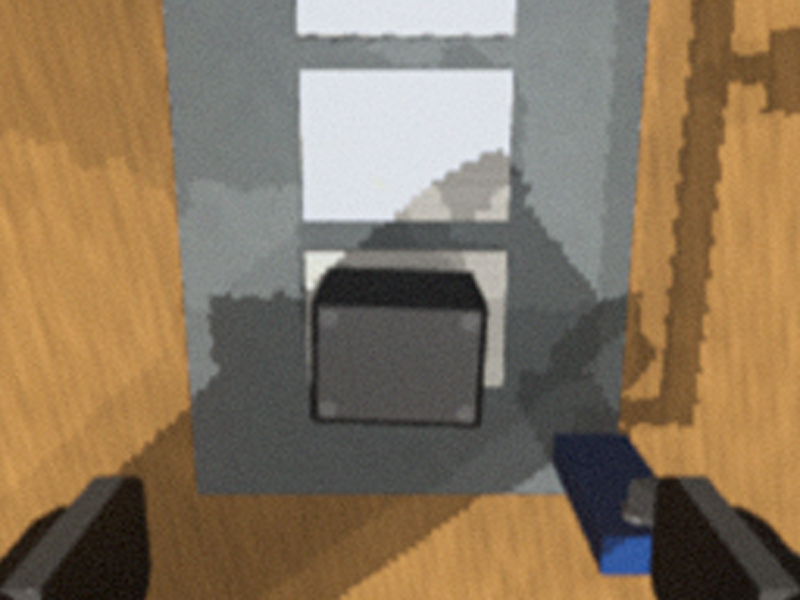

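Run:
```python
from h import *
a=load('w9');P=lambda u,v,z:atz(a,(200+u/2)*.64-.2,(120+v/2)*.64-.2,z)[:2]
t=P(399,365,.066);e=P(486,309,.066)-P(319,305,.066)
print('plain',t,np.degrees(np.arctan2(e[1],e[0])),np.linalg.norm(e))
need(*t,.027,79.6)
```

```text
plain [0.51627036 0.11310526] -11.137485195036602 0.04505280138133402
clk 37.7 pos [0.5164 0.1131 0.145 ] yaw 80.25 tilt [-0.0001 -0.0002] shift units [ 0.   -0.01  4.72] turn units 0.16 w 1.0 g 0.0 F [ 0.5 -0.2  1. ] j7 -0.69
```

Plain's lid centre in the crop at (399,365) gives (0.5163, 0.1131), yaw about −11°. Grasp with a small turn to match.

Call:
jog_arm --dr '[[0, 0, 0.3], [0, 0, 0], [0, 0, 0], [0, 0, 0], [0, 0, 0], [0, 0, 0], [0, 0, 0], [0, 0, 0], [0, 0, 0], [0, 0, 0]]' --translation '[[0, 0, 0.5], [0, 0, 1], [0, 0, 1], [0, 0, 1], [0, 0, 0.8], [0, 0, 0.4], [0, 0, 0], [0, 0, 0], [0, 0, 0], [0, 0, 0]]' --jaw '[1, 1, 1, 1, 1, 1, 1, 0, 0, 0]'

```text
clock: 38.7
position: [0.517, 0.114, 0.0287]
ee_rot: [0.771, 0.637, 0.001, 0.001]
ft_force: [0.5, 0.6, 0.2]
grip_width: 0.556
grasp_force: 41.2
```

Call:
jog_arm --dr '[[0, 0, 0], [0, 0, 0], [0, 0, 0], [0, 0, 0]]' --translation '[[0, 0, 0], [0, 0, 0], [0, 0, 0], [0, 0, 0]]' --jaw '[0, 0, 0, 0]'

```text
clock: 39.1
position: [0.517, 0.114, 0.0287]
ee_rot: [0.771, 0.637, 0.001, 0.001]
ft_force: [-0.4, -0.6, 7.4]
grip_width: 0.558
grasp_force: 42.0
```

Call:
jog_arm --dr '[[0, 0, 0], [0, 0, 0], [0, 0, 0], [0, 0, 0], [0, 0, 0], [0, 0, 0], [0, 0, 0], [0, 0, 0], [0, 0, 0], [0, 0, 0]]' --translation '[[0, 0, -0.3], [0, 0, -0.8], [0, 0, -1], [0, 0, -1], [0, 0, -1], [0, 0, -1], [-0.5, 0.27, -1], [-0.95, 0.5, 0], [-0.95, 0.5, 0], [-0.95, 0.5, 0]]' --jaw '[0, 0, 0, 0, 0, 0, 0, 0, 0, 0]'

```text
clock: 40.1
position: [0.5439, 0.0223, 0.1807]
ee_rot: [0.771, 0.637, 0.0, 0.0]
ft_force: [-0.5, -0.1, -1.7]
grip_width: 0.554
grasp_force: 41.6
```

Call:
jog_arm --dr '[[0, 0, 0], [0, 0, 0], [0, 0, 0], [0, 0, 0], [0, 0, 0], [0, 0, -0.2], [0, 0, -0.2], [0, 0, -0.2], [0, 0, 0], [0, 0, 0]]' --translation '[[-0.95, 0.5, 0], [-0.95, 0.5, 0], [-0.95, 0.5, 0], [-0.95, 0.5, 0], [-0.6, 0.38, 0], [0, 0, 0], [0, 0, 0.5], [0, 0, 0.9], [0, 0, 0.9], [0, 0, 0.5]]' --jaw '[0, 0, 0, 0, 0, 0, 0, 0, 0, 0]'

```text
clock: 41.1
position: [0.5802, -0.0942, 0.1078]
ee_rot: [0.757, 0.654, -0.001, -0.001]
ft_force: [-0.2, -0.9, -0.9]
grip_width: 0.559
grasp_force: 41.6
```

Call:
jog_arm --dr '[[0, 0, 0], [0, 0, 0], [0, 0, 0], [0, 0, 0]]' --translation '[[0, 0, 0.9], [0, 0, 0.9], [0, 0, 0], [0, 0, 0]]' --jaw '[0, 0, 0, 0]'

```text
clock: 41.5
position: [0.5816, -0.095, 0.0655]
ee_rot: [0.757, 0.653, 0.0, -0.0]
ft_force: [-0.4, -0.5, -1.2]
grip_width: 0.557
grasp_force: 41.6
```

Run:
```python
from h import *
need(.5823,-.0960,.0247,81.6)
```

```text
clk 41.5 pos [ 0.5816 -0.095   0.0655] yaw 81.6 tilt [-0.0001  0.0005] shift units [-0.04  0.04  1.63] turn units -0.0 w 0.557 g 41.6 F [-0.4 -0.5 -1.2] j7 -0.36
```

Call:
jog_arm --dr '[[0, 0, 0], [0, 0, 0], [0, 0, 0], [0, 0, 0], [0, 0, 0], [0, 0, 0], [0, 0, 0], [0, 0, 0]]' --translation '[[-0.04, 0.03, 0.5], [0, 0, 0.5], [0, 0, 0.38], [0, 0, 0.1], [0, 0, 0.07], [0, 0, 0.05], [0, 0, 0.03], [0, 0, 0]]' --jaw '[0, 0, 0, 0, 0, 0, 0, 0]'

```text
clock: 42.3
position: [0.5824, -0.097, 0.0247]
ee_rot: [0.757, 0.653, 0.0, 0.0]
ft_force: [-0.3, 0.5, 0.4]
grip_width: 0.559
grasp_force: 41.8
```

Call:
jog_arm --dr '[[0, 0, 0], [0, 0, 0]]' --translation '[[0, 0, 0.02], [0, 0, 0]]' --jaw '[0, 0]'

```text
clock: 42.5
position: [0.5824, -0.097, 0.0247]
ee_rot: [0.757, 0.653, 0.0, 0.0]
ft_force: [-3.5, 0.4, 6.2]
grip_width: 0.56
grasp_force: 42.6
```

Contact made. Release, rise, back off towards the robot's right to view with the cameras.

Call:
jog_arm --dr '[[0, 0, 0], [0, 0, 0], [0, 0, 0], [0, 0, 0], [0, 0, 0], [0, 0, 0], [0, 0, 0], [0, 0, 0], [0, 0, 0], [0, 0, 0]]' --translation '[[0, 0, 0], [0, 0, 0], [0, 0, 0], [0, 0, 0], [0, 0, -0.3], [0, 0, -0.8], [0, 0, -1], [0, 0, -1], [0, 0, -1], [0, 0, -1]]' --jaw '[0.7, 0.8, 0.9, 0.9, 0.9, 0.9, 0.9, 0.9, 0.9, 0.9]'

```text
clock: 43.5
position: [0.5821, -0.0969, 0.153]
ee_rot: [0.757, 0.653, 0.0, 0.0]
ft_force: [-0.0, -0.5, 0.2]
grip_width: 0.898
grasp_force: 0.0
```

Call:
jog_arm --dr '[[0, 0, 0], [0, 0, 0], [0, 0, 0], [0, 0, 0], [0, 0, 0], [0, 0, 0], [0, 0, 0], [0, 0, 0], [0, 0, 0], [0, 0, 0]]' --translation '[[-0.6, -0.5, -1], [-1, -0.5, -1], [-1, -0.5, -1], [-1, -0.5, -1], [-1, -0.5, 0], [-1, -0.5, 0], [-1, 0, 0], [-1, 0, 0], [-1, 0, 0], [0, 0, 0]]' --jaw '[0.9, 0.9, 0.9, 0.9, 0.9, 0.9, 0.9, 0.9, 0.9, 0.9]'

```text
clock: 44.5
position: [0.4748, -0.3024, 0.2513]
ee_rot: [0.759, 0.651, -0.0, 0.0]
ft_force: [-0.2, 0.1, -0.1]
grip_width: 0.901
grasp_force: 0.0
```

Call:
jog_arm --dr '[[0, 0, 0], [0, 0, 0], [0, 0, 0], [0, 0, 0], [0, 0, 0], [0, 0, 0]]' --translation '[[-1, 0, 0], [-1, 0, 0], [-1, 0, 0], [0, 0, 0], [0, 0, 0], [0, 0, 0]]' --jaw '[0.9, 0.9, 0.9, 0.9, 0.9, 0.9]'

```text
clock: 45.1
position: [0.4658, -0.3714, 0.2517]
ee_rot: [0.757, 0.654, 0.0, 0.0]
ft_force: [0.0, -1.0, -0.5]
grip_width: 0.899
grasp_force: 0.0
```

Run:
```python
from h import *
need(.5823,-.0960,.0247,81.6)
c=snap('wrist','w10')['color'][:,:,::-1];t=snap('top','t10')['color'][:,:,::-1];s=snap('scene','s10')['color'][:,:,::-1]
im=np.zeros((600,800,3),np.uint8)
im[:300,:400]=cv2.resize(c,(400,300));im[:300,400:]=cv2.resize(s,(400,300))
im[300:]=cv2.resize(t[80:230,90:490],(800,300),interpolation=cv2.INTER_CUBIC)
cv2.imwrite('pics/end.png',im)
```

```text
clk 45.1 pos [ 0.4658 -0.3714  0.2517] yaw 81.62 tilt [0.0006 0.0002] shift units [11.58  3.    9.08] turn units 0.01 w 0.899 g 0.0 F [ 0.  -1.  -0.5] j7 0.28
```

View pics/end.png

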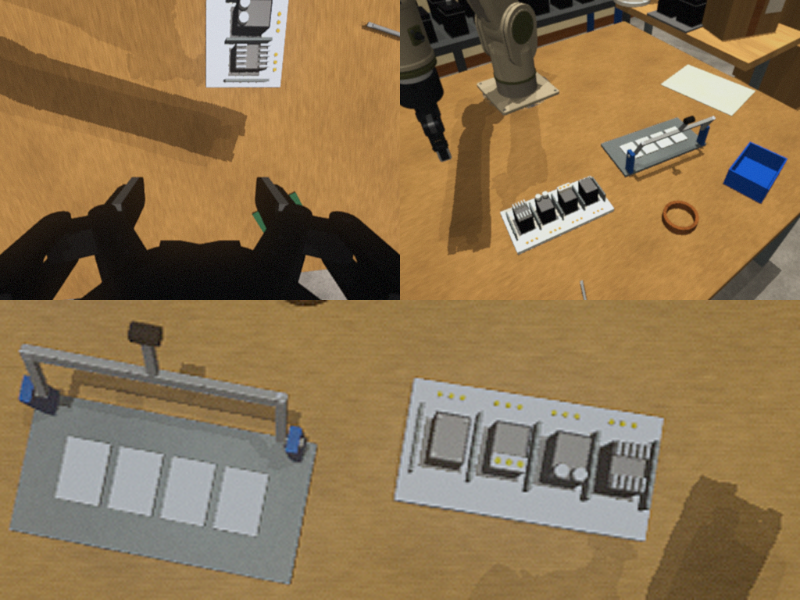

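The picture shows the clamp open and, left to right in the rack, plain (450,439), terminal (508,447), caps (571,458), fins (625,467). Final numeric check.

Run:
```python
from h import *
t=load('t10')
for n,X,p,z in(('plain',(.5823,-.0963),(450,440),.062),('fins',(.5561,-.2743),(626,468),.074)):
    Y=atz(t,90+p[0]/2,80+(p[1]-300)/2,z);print(n,(Y[:2]-X).round(4))
print(manip.hand_in())
```

```text
plain [-0.0027 -0.0026]
fins [-0.0022  0.0064]
the job is handed in; nothing more can be done
None
```

The clamp is open and the job is handed in: all four modules stand in the rack in reverse order (left to right: plain, terminal, caps, fins), about 45 s in; in the final top view plain was 3 mm off centre and fins up to 6 mm sideways (rough reading), caps and terminal placed by arm position only, and no pass/fail verdict came back.

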